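# Cross-tighten the cover of the infuser pot

### The job

Tighten the four screws of the pot's cover with the T-handled key, in two rounds and crosswise, going from each screw to the one opposite before the other pair: in the first round turn each one clockwise until its pointer is about at the half-way (second) rib, in the second turn each one on until you feel it come up hard against its stop, without wrenching it any further. Work the screws with the key only, never with the fingers. Then put the key back upright on its stand, and leave the glass and the bar tools standing around where they are.

Things in the scene. Friction and masses are not known exactly. Their poses are not given: they have to be found in the camera images.
- pot: low round steel pot fixed to the worktop, two low loop handles at its sides; flat aluminium cover 188 mm across, top 50 mm up, 20 mm brass-tipped dome in its middle. Origin: on the worktop under the centre; z up. Four screws on a circle of 62 mm radius, at 45, 135, 225, 315 degrees from its x axis (0 to 3 in that order, counter-clockwise from above): 0 and 2 are opposite, 1 and 3 too
- key: loose steel T-handled box key, 109 mm tall, 0.18 to 0.29 kg; starts upright on the stand. Origin: middle of the socket's mouth, its lower end; z up the 11 mm thick shaft; x along the T-bar. Socket 31 mm square outside; square hole 23 mm across flats (flats across x and y), 17 mm deep, open downward
- key_bar (a point): middle of the key's T-bar, 98 mm above the key's origin. The bar is 90 mm long (key's x), 14 mm thick (key's y), 22 mm high: pinch the 14 mm thickness from above, at the middle
- key_stand: fixed dark wood block, 80 x 80 x 16 mm, with an upright square steel post, 20 mm across flats (across x and y), 16 mm tall, its top 4 mm tapered to 13 mm. The key hangs upright on it, socket mouth resting on the wood, 16 mm above the worktop. Origin: on the worktop under the post
- jigger: steel double jigger, 44 mm across, 88 mm tall, standing; bystander. Origin under its centre
- tumbler: green glass tumbler, 84 mm across, 106 mm tall, standing; bystander. Origin under its centre
- wine_stopper: steel wine stopper, 37 mm across, 73 mm tall, standing; bystander. Origin under its centre
- screw_0: screw 0; origin on the cover under it; frame turns with it, x along the skirt's small pointer. Square head 20 mm across flats (x and y), top 19 mm above the cover, upper 4 mm tapered to 13 mm, on a 33 mm round skirt 4 mm high, on which a seated key's mouth rests. Key on head: 0.16 rad free play each way. Turns stiffly (0.08 N m) up to a hard stop; keep below 0.5 N m
- tip_0 (a point): tip of screw 0's pointer, 20 mm from its axis. Turned clockwise from straight out (away from the pot's centre, a raised rib there) it starts at -0.2 to 0.46 rad; a second rib stands at 0.65, half way; home lies at 0.95 to 1.29, different for each screw and each time, with no mark
- advance_0 (a joint): how far screw 0 has been driven in along its thread (m), growing by 0.0005 per rad: 0.0006 is home against its stop. It stays where it is left. Too small to see or to measure well; judge it by the key's resistance
- screw_1: screw 1; origin on the cover under it; frame turns with it, x along the skirt's small pointer. Square head 20 mm across flats (x and y), top 19 mm above the cover, upper 4 mm tapered to 13 mm, on a 33 mm round skirt 4 mm high, on which a seated key's mouth rests. Key on head: 0.16 rad free play each way. Turns stiffly (0.08 N m) up to a hard stop; keep below 0.5 N m
- tip_1 (a point): tip of screw 1's pointer, 20 mm from its axis. Turned clockwise from straight out (away from the pot's centre, a raised rib there) it starts at -0.2 to 0.46 rad; a second rib stands at 0.65, half way; home lies at 0.95 to 1.29, different for each screw and each time, with no mark
- advance_1 (a joint): how far screw 1 has been driven in along its thread (m), growing by 0.0005 per rad: 0.0006 is home against its stop. It stays where it is left. Too small to see or to measure well; judge it by the key's resistance
- screw_2: screw 2; origin on the cover under it; frame turns with it, x along the skirt's small pointer. Square head 20 mm across flats (x and y), top 19 mm above the cover, upper 4 mm tapered to 13 mm, on a 33 mm round skirt 4 mm high, on which a seated key's mouth rests. Key on head: 0.16 rad free play each way. Turns stiffly (0.08 N m) up to a hard stop; keep below 0.5 N m
- tip_2 (a point): tip of screw 2's pointer, 20 mm from its axis. Turned clockwise from straight out (away from the pot's centre, a raised rib there) it starts at -0.2 to 0.46 rad; a second rib stands at 0.65, half way; home lies at 0.95 to 1.29, different for each screw and each time, with no mark
- advance_2 (a joint): how far screw 2 has been driven in along its thread (m), growing by 0.0005 per rad: 0.0006 is home against its stop. It stays where it is left. Too small to see or to measure well; judge it by the key's resistance
- screw_3: screw 3; origin on the cover under it; frame turns with it, x along the skirt's small pointer. Square head 20 mm across flats (x and y), top 19 mm above the cover, upper 4 mm tapered to 13 mm, on a 33 mm round skirt 4 mm high, on which a seated key's mouth rests. Key on head: 0.16 rad free play each way. Turns stiffly (0.08 N m) up to a hard stop; keep below 0.5 N m
- tip_3 (a point): tip of screw 3's pointer, 20 mm from its axis. Turned clockwise from straight out (away from the pot's centre, a raised rib there) it starts at -0.2 to 0.46 rad; a second rib stands at 0.65, half way; home lies at 0.95 to 1.29, different for each screw and each time, with no mark
- advance_3 (a joint): how far screw 3 has been driven in along its thread (m), growing by 0.0005 per rad: 0.0006 is home against its stop. It stays where it is left. Too small to see or to measure well; judge it by the key's resistance
There are look-alikes about, which are no part of the job. What is shaped like the key but blue or green is not meant.

How it is judged:
By the outcome, as a careful person would: the job done as asked, in the order asked, and still so for the second after the job is handed in, with the robot touching nothing.
It also fails if it takes over 72 s, if anything falls off the work surface, if the arm or the gripper's body presses on something with over 40 N, if the wrist force passes 120 N, or if a joint passes its speed limit or range.

### The arm

A 6-joint arm with a two-finger parallel gripper is mounted at the origin on a cart in front of the work surface, level with it; the furniture and walls round the work are solid. World frame = base frame: x ahead of the robot, y to its left, z up, the work surface at z = 0. Lengths are in mm, angles in degrees, forces in N, time in s.
With the tool pointing down it reaches from about 350 to 850 mm from the base axis. Payload 8.1 kg.
Tool frame: the origin (TCP) lies on the centre line of the jaws, within the pads' length; the fingertips stand r.tip_extent ahead of it and the grasp point (between the pads) lies 8 mm behind it (r.tip_extent is the distance from the TCP to the fingertips, in mm); z points along the fingers, y is the direction in which the jaws open and shut (so a half turn about z gives the same grasp; the last joint's range is limited). The gripper opens to 85 mm and grips with 20 to 120 N. Pads are 22 mm wide; open, the fingers measure 114 mm over their backs; the gripper's body (76 mm by 85 mm) begins 54 mm behind the grasp point. The pads swing forward as they close: fully open they stand 13 mm farther back than shut.
Start: joints at [-79.607, 7.471, 85.268, -0, 87.261, -4.893], TCP at [158.208, -578.771, 242.292] pointing down, gripper open.
Joint ranges: [-169.43, 169.43], [-51.17, 129.36], [1.28, 143.12], [-76.62, 256.62], [0, 156.53], [-152.29, 152.29]. Speed limits (degrees/s): [136.94, 136.94, 159.86, 180, 180, 180].

### API

Orientations are given as [roll, pitch, yaw] about the fixed x, y, z axes, in that order (R = Rz(yaw) Ry(pitch) Rx(roll)).
In Python, from bench import sense, optics, hand_in, spotter, r gives the robot as it stands.
- The arm moves only by the tool apply_moves, never from a script. Its argument "series" is a list of rows, each a list of 3 entries, a list of its own where there are three numbers: the opening, from 0 (shut) to 1 (fully open), then the shift along the world's x, y, z in m, then the turn about the world's z in rad. In form: [[grip, [x, y, z], turn], ...]. A call has 1 to 5 rows; each row is the pose to reach, as a shift and turn from the pose measured when the call began; what a row does not reach only later rows make up. A row lasts 1/8 s, in which the tool goes at most 62.5 mm and 10.7 degrees, less where a joint would pass 70% of its speed; a pose out of reach is approached as far as the arm can. A call with a gripper value outside its range is refused whole. The fingers move at their own pace and stop on an object; "grip_force" is the grip in N (left out, the last holds). Time passes only in rows, so rows that repeat a pose let the fingers close. It gives the time, the measured TCP pose, the force and the opening at its end, in the units of the state.
- sense(): the state, without advancing time (a new reading comes with each control period).
- optics.snapshot(name): name is "side" or "top" or "wrist"; returns a dict with "color" (480x640x3 uint8, blue, green, red), "intrinsics" (3x3 intrinsics, pixels), "rvec" (rotation vector, rad) and "tvec" (3), from world to camera coordinates, as OpenCV has them. Camera axes: x right, y down, z forward; pixel columns grow to the right and rows downward; lengths in mm; the calibration is good to about 2 mm. A picture is of the moment at which its call begins. There is no depth.
- hand_in(): hands the job in, once; it reports no verdict.
Trained networks look in a picture, given as the dict that the camera call returned (one of the last four; its "shot" number tells which), for a name from the list of things; names that differ only in an ending like _2 or _b are one class to them, and where a whole thing is asked for, a point or a joint stands for the part that bears it (a point fixed in the world has none). Each returns a list of dicts, best first, with "p" (0 to 1); they miss things now and then, are a little off and sometimes report something else, mostly with a low value. They report only what shows in the picture. A call takes as long as a camera call. They do not tell look-alikes from the thing itself.
- spotter.search_frame(picture, query): "xyz" ([x, y, z] in mm, in the coordinates of the camera as it stood for that picture, good to about 4 mm: the middle of the surface that is visible of it).
- spotter.masks_of(picture, query): "mask" (480x640 bool, what is visible of it).
The state is a dict: "time": time; "joint_pos": joint angles; "qd": joint speeds; "joint_efforts": joint torques, N m; "tool_pos": TCP position; "tcp_rot": TCP orientation; "ft_force": force on the tool from outside, world axes, zero at the start; "wrist_torque": the same for the moment, N m; "finger_gap": finger opening in mm.
Only numpy, scipy, OpenCV 4.12 (cv2) and the standard library are available. Lean on these libraries where they do the work, as an engineer would, in place of code of your own. Each camera call takes 0.05 s, during which the arm holds its last target.

## Working session

There is one attempt and no reset: what is moved stays moved. The work goes in short steps, Python scripts to look and compute and a tool call to move; the robot and the scene stay as the last step left them, time stands still between calls to the robot, and variables do not carry over. Pictures are saved under pics/ and viewed, and the job is handed in when it is done.

Besides the shell and the picture viewer there is one more tool, called after "Emit:" as name(argument=value, ...) on one line, values as JSON. apply_moves: Moves the arm, as the interface text tells. Its arguments: {"type":"object","properties":{"series":{"type":"array"},"grip_force":{"type":"number"}},"required":["series"]}

```bash
ls; mkdir -p pics
cat > h.py <<'E'
import numpy as np, cv2
from bench import sense, optics, hand_in, spotter, r
def snap(cam,fn=None):
    p=optics.snapshot(cam)
    if fn: cv2.imwrite('pics/'+fn,p['color'])
    return p
def Rt(p): return cv2.Rodrigues(np.array(p['rvec'],float))[0],np.array(p['tvec'],float).reshape(3)
def c2w(p,x):
    R,t=Rt(p); return R.T@(np.array(x)-t)
def proj(p,X):
    o,_=cv2.projectPoints(np.array(X,float).reshape(-1,1,3),np.array(p['rvec'],float),np.array(p['tvec'],float),np.array(p['intrinsics'],float),None); return o.reshape(-1,2)
def onz(p,uv,z):
    R,t=Rt(p);K=np.array(p['intrinsics']);d=R.T@np.linalg.inv(K)@np.array([uv[0],uv[1],1.]);c=-R.T@t
    return c+d*(z-c[2])/d[2]
E
python3 - <<'E'
from h import *
print(sense(), r.tip_extent)
for c in ['side','top','wrist']:
    p=snap(c,c+'0.png'); print(c,Rt(p)[0].round(3).tolist(),(-Rt(p)[0].T@Rt(p)[1]).round(0), np.array(p['intrinsics']).tolist())
    for q in ['pot','key','key_stand','jigger','tumbler','wine_stopper','screw_0']:
        try:
            for d in spotter.search_frame(p,q): print(c,q,round(d['p'],2),c2w(p,d['xyz']).round(0))
        except Exception as e: print(q,e)
E
```

```text
pics
{'time': 0.0, 'joint_pos': array([-7.96070681e+01,  7.51667502e+00,  8.53306224e+01, -4.18019910e-04,
        8.72606006e+01, -4.89269546e+00]), 'qd': array([-0.05297819,  0.00352606, -0.05988131, -0.11009437, -0.05540285,
       -0.05169134]), 'joint_efforts': array([ 1.09956098e-03, -5.69405329e+01, -5.00538433e+01, -2.06748257e-05,
        1.48348405e-02,  4.41100451e-05]), 'tool_pos': array([ 158.10444296, -578.23938256,  241.21519879]), 'tcp_rot': array([-1.79892460e+02, -8.78662086e-03,  1.52856395e+01]), 'ft_force': array([ 0.75019776, -1.05567886, -0.2596903 ]), 'wrist_torque': array([-0.03294149, -0.00905003, -0.01598102]), 'finger_gap': 85.43592468709674} 11.0
side [[0.199, -0.98, 0.014], [-0.532, -0.12, -0.838], [0.823, 0.159, -0.546]] [-602. -333.  806.] [[579.9951262931497, 0.0, 308.9939351886694], [0.0, 579.9951262931497, 235.2959215621406], [0.0, 0.0, 1.0]]
side pot 0.5 [433.  94.  33.]
side key 0.92 [ 372. -525.   87.]
side key 0.88 [ 348. -354.   92.]
side key 0.65 [ 438. -236.   73.]
side key_stand 0.84 [ 422. -239.   15.]
side jigger 0.7 [583. -50.  62.]
side 
[... 210 characters left out ...]
0748102], [0.0, 480.6092658198565, 238.1498506755329], [0.0, 0.0, 1.0]]
top pot 0.81 [456. 194.  53.]
top key 0.92 [ 445. -227.  124.]
top key 0.85 [ 349. -348.  111.]
top key 0.65 [ 383. -516.  106.]
top key_stand 0.55 [ 449. -221.   15.]
top jigger 0.81 [597. -38.  67.]
top tumbler 0.77 [ 516. -389.   47.]
top wine_stopper 0.63 [ 593. -301.   27.]
top screw_0 0.74 [475. 133.  55.]
top screw_0 0.56 [396. 169.  52.]
top screw_0 0.49 [438. 248.  56.]
top screw_0 0.44 [514. 211.  55.]
wrist [[0.263, -0.965, -0.0], [-0.924, -0.252, 0.288], [-0.278, -0.076, -0.958]] [ 230. -560.  374.] [[377.03878301235653, 0.0, 317.52131436387987], [0.0, 377.03878301235653, 238.34357596733764], [0.0, 0.0, 1.0]]
```

View pics/side0.png

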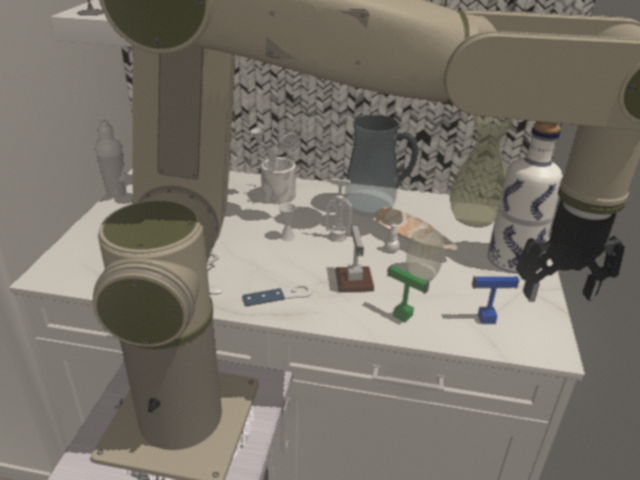

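View pics/top0.png

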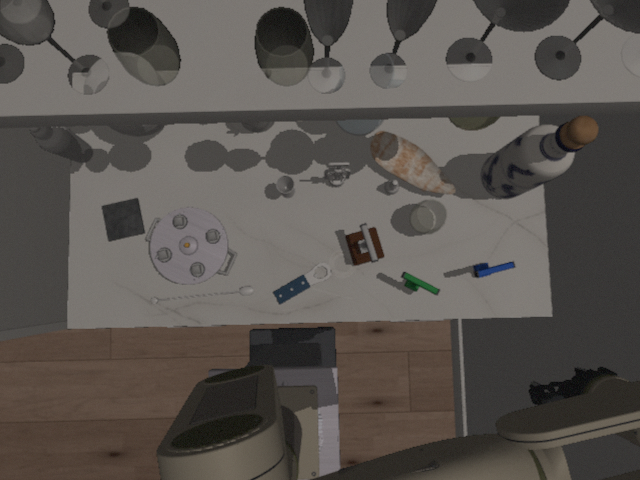

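Run:
```python
import cv2
a=cv2.imread('pics/top0.png');b=cv2.imread('pics/side0.png')
cv2.imwrite('pics/top0c.png',cv2.resize(a[140:260,120:260],None,fx=5,fy=5,interpolation=cv2.INTER_CUBIC))
cv2.imwrite('pics/top0k.png',cv2.resize(a[160:280,330:490],None,fx=5,fy=5,interpolation=cv2.INTER_CUBIC))
```

```text
(no output)
```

View pics/top0c.png

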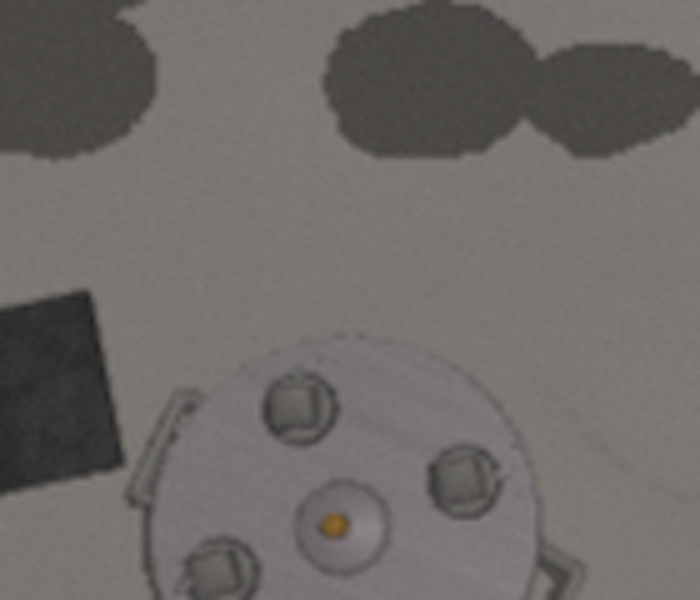

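View pics/top0k.png

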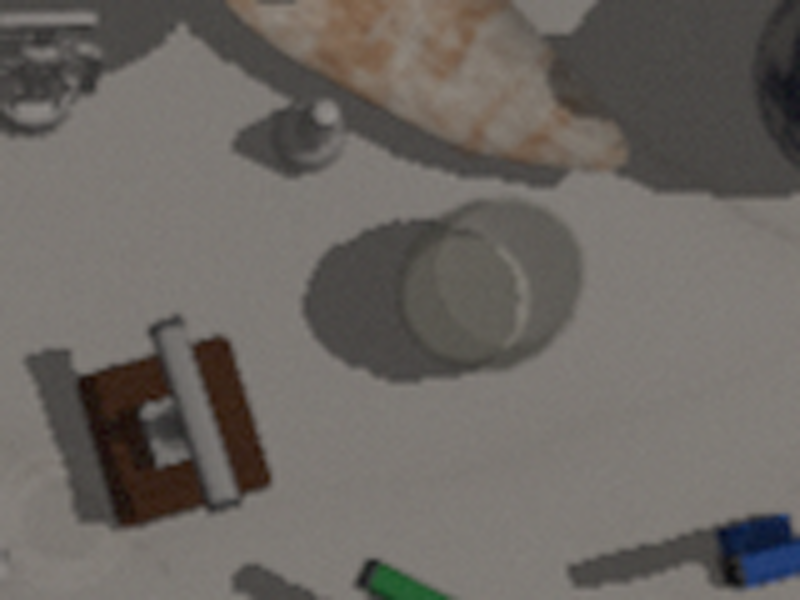

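Emit:
apply_moves(series=[[1, [0.04, 0.06, 0.02], 0], [1, [0.08, 0.12, 0.03], 0], [1, [0.12, 0.18, 0.03], 0], [1, [0.16, 0.24, 0.03], 0], [1, [0.2, 0.3, 0.03], 0]])

```text
time: 1.82
tool_pos: [330.6, -319.7, 272.4]
tcp_rot: [179.9, -0.0, 15.3]
ft_force: [0.9, -0.9, 0.0]
finger_gap: 85.4
```

Emit:
apply_moves(series=[[1, [0.01, 0.02, 0.0], 0.04], [1, [0.01, 0.02, 0], 0.04]])

```text
time: 2.08
tool_pos: [341.5, -298.4, 272.8]
tcp_rot: [179.9, -0.1, 17.7]
ft_force: [-0.2, -0.8, -0.2]
finger_gap: 85.5
```

Run:
```python
from h import *
s=sense(); print(s['time'],s['tool_pos'],s['tcp_rot'],s['ft_force'],s['wrist_torque'])
p=snap('wrist','w1.png'); np.save('w1.npy',dict(p),allow_pickle=True)
for q in ['key','key_bar','key_stand','pot','tumbler','wine_stopper','jigger']:
    for d in spotter.search_frame(p,q): print(q,round(d['p'],2),c2w(p,d['xyz']).round(0),proj(p,c2w(p,d['xyz'])).round(0))
```

```text
2.075 [ 341.45957921 -298.43835495  272.78668182] [ 1.79904579e+02 -5.93345200e-02  1.77373062e+01] [-0.21584414 -0.83002198 -0.20407611] [-0.00404348  0.05558214  0.05831937]
key 0.92 [ 381. -518.  106.] [[580. 254.]]
key 0.81 [ 440. -238.  123.] [[276.  67.]]
key 0.68 [ 356. -352.  109.] [[385. 223.]]
key_bar 0.9 [ 452. -240.  125.] [[285.  49.]]
key_bar 0.82 [ 358. -348.  112.] [[382. 221.]]
key_bar 0.81 [ 380. -520.  106.] [[582. 255.]]
key_stand 0.82 [ 450. -246.   23.] [[298.  74.]]
tumbler 0.92 [ 512. -398.   61.] [[494.  52.]]
tumbler 0.75 [ 450. -245.   23.] [[298.  75.]]
```

View pics/w1.png

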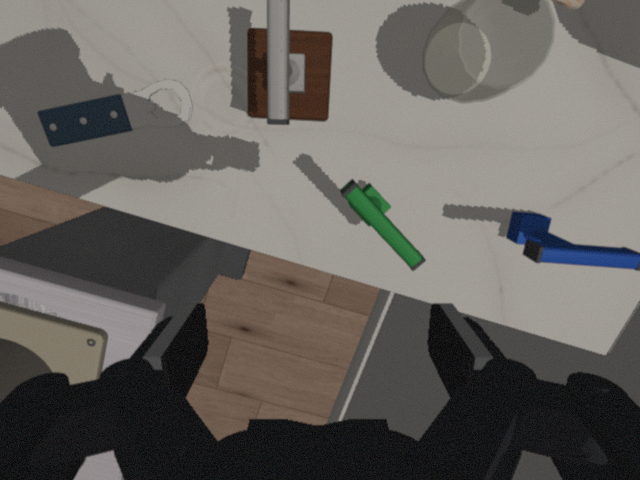

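Emit:
apply_moves(series=[[1, [0.03, 0.03, -0.01], 0], [1, [0.055, 0.05, -0.02], 0], [1, [0.055, 0.05, -0.02], 0]])

```text
time: 2.85
tool_pos: [395.6, -249.3, 251.2]
tcp_rot: [-179.9, 0.0, 17.6]
ft_force: [-0.2, 0.4, 0.2]
finger_gap: 85.2
```

Run:
```python
from h import *
s=sense(); print(s['time'],s['tool_pos'],s['tcp_rot'],s['qd'].round(1))
p=snap('wrist','w2.png'); np.save('w2.npy',dict(p),allow_pickle=True)
for q in ['key','key_bar','key_stand']:
    for d in spotter.search_frame(p,q): print(q,round(d['p'],2),c2w(p,d['xyz']).round(0),proj(p,c2w(p,d['xyz'])).round(0))
    for d in spotter.masks_of(p,q):
        m=d['mask']; 
        if m.sum()>100:
            c=cv2.findContours(m.astype(np.uint8),0,1)[0]; c=max(c,key=cv2.contourArea); print(q,m.sum(),cv2.minAreaRect(c))
```

```text
2.85 [ 395.63567233 -249.27976556  251.18596581] [-1.79929235e+02  2.50856391e-02  1.75564303e+01] [-2.1 -1.1 -0.4 -1.   0.9 -2. ]
key 0.94 [ 448. -231.  125.] [[315. 154.]]
key 0.7 [ 366. -344.  106.] [[419. 295.]]
key 0.56 [ 382. -515.   92.] [[606. 326.]]
key 3335 ((321.0, 154.0), (136.0, 34.0), 90.0)
key 2027 ((412.0000305175781, 287.0), (79.1959457397461, 38.18375778198242), 45.0)
key 3587 ((584.67333984375, 319.4325256347656), (121.5974349975586, 54.24198913574219), 35.627906799316406)
key_bar 0.9 [ 454. -231.  125.] [[318. 145.]]
key_bar 0.83 [ 366. -341.  108.] [[415. 295.]]
key_bar 0.56 [ 380. -515.   94.] [[605. 329.]]
key_bar 1983 ((410.822509765625, 287.39288330078125), (79.37708282470703, 36.723243713378906), 45.855098724365234)
key_bar 3541 ((584.9108276367188, 319.4289245605469), (121.34134674072266, 53.22083282470703), 35.180702209472656)
key_bar 3274 ((321.0, 153.5), (137.0, 34.0), 90.0)
key_stand 0.71 [ 453. -233.   21.] [[319. 141.]]
key_stand 4899 ((294.5382080078125, 144.62606811523438), (33.15387725830078, 85.35596466064453), 1.5911402702331543)
```

View pics/w2.png

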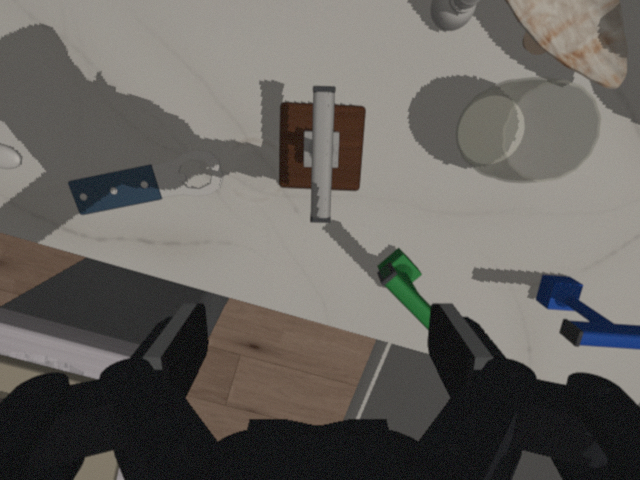

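Run:
```python
from h import *
a=np.load('w1.npy',allow_pickle=True).item();b=np.load('w2.npy',allow_pickle=True).item()
im=b['color']; cv2.imwrite('pics/w2k.png',cv2.resize(im[75:235,260:380],None,fx=5,fy=5,interpolation=cv2.INTER_CUBIC)[:, :])
print('crop', 120*5,160*5)
cv2.imwrite('pics/w2k.png',cv2.resize(im[75:235,250:390],None,fx=3.7,fy=3.7,interpolation=cv2.INTER_CUBIC))
cv2.imwrite('pics/w1k.png',cv2.resize(a['color'][0:140,220:360],None,fx=4,fy=4,interpolation=cv2.INTER_CUBIC))
```

```text
crop 600 800
```

View pics/w2k.png

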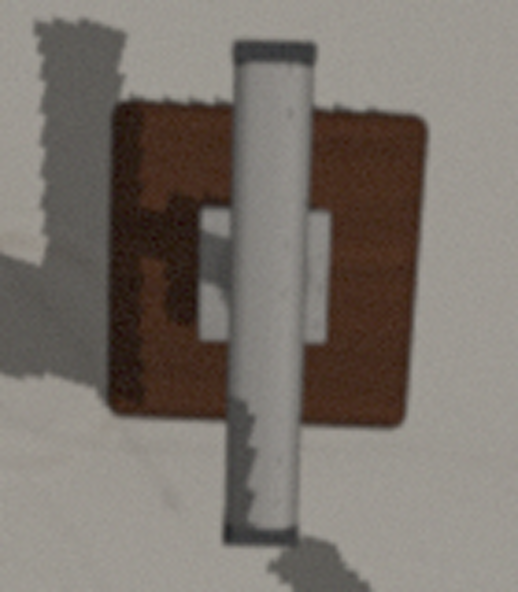

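View pics/w1k.png

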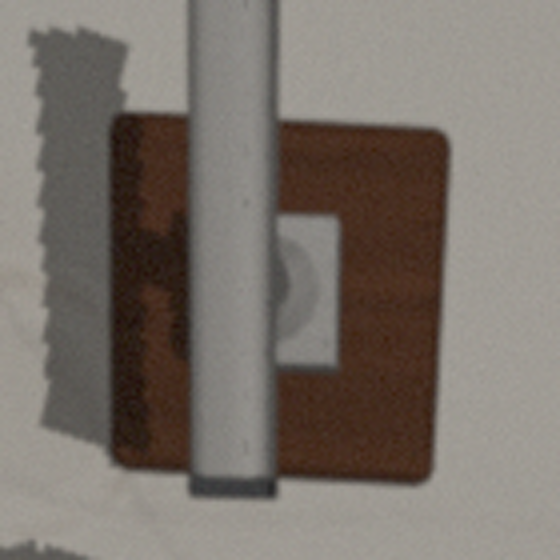

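Run:
```python
from h import *
a=np.load('w1.npy',allow_pickle=True).item();b=np.load('w2.npy',allow_pickle=True).item()
f=lambda u,v:(250+u/3.7,75+v/3.7)
P=[onz(b,f(*q),123) for q in [(235,42),(316,44),(297,545),(224,543)]]
P=np.array(P);print(P.round(1)); c=P.mean(0); d=(P[0]+P[1]-P[2]-P[3])/2; print('bar c',c,np.linalg.norm(d),np.degrees(np.arctan2(d[1],d[0])),np.linalg.norm(P[1]-P[0]),np.linalg.norm(P[3]-P[2]))
S=np.array([onz(b,f(*q),16) for q in [(112,100),(430,115),(405,430),(107,414)]])
c=S.mean(0);d=(S[0]+S[1]-S[2]-S[3])/2;e=(S[0]+S[3]-S[1]-S[2])/2; print('stand',c,np.linalg.norm(d),np.linalg.norm(e),np.degrees(np.arctan2(d[1],d[0])),np.degrees(np.arctan2(-e[0],e[1])))
S=np.array([onz(a,(220+u/4,v/4),16) for u,v in [(111,113),(450,128),(434,485),(111,468)]])
c=S.mean(0);d=(S[0]+S[1]-S[2]-S[3])/2;e=(S[0]+S[3]-S[1]-S[2])/2; print('stand',c,np.linalg.norm(d),np.linalg.norm(e),np.degrees(np.arctan2(d[1],d[0])),np.degrees(np.arctan2(-e[0],e[1])))
# triangulate bottom end corners
u1=np.array([(220+x/4,y/4) for x,y in [(190,496),(276,496)]]);u2=np.array([f(224,543),f(297,545)])
M=lambda p: np.array(p['intrinsics'])@np.c_[Rt(p)[0],Rt(p)[1]]
X=cv2.triangulatePoints(M(a),M(b),u1.T,u2.T);print((X[:3]/X[3]).T)
```

```text
[[ 488.  -217.6  123. ]
 [ 491.9 -231.1  123. ]
 [ 405.6 -255.8  123. ]
 [ 401.7 -242.3  123. ]]
bar c [ 446.80061537 -236.70490553  123.        ] 89.75870621964334 15.98004766081444 14.075221592108539 14.042282969476448
stand [ 447.15665786 -236.67893642   16.        ] 78.53379041096237 78.97985765184885 14.87817948931178 14.70444156856479
stand [ 446.6785035  -237.23483861   16.        ] 78.4775392484735 78.84292489989257 15.07485097126059 15.130927306167212
[[ 401.97160396 -242.27226327  123.91746898]
 [ 406.18861618 -256.30189088  123.59584712]]
```

Emit:
apply_moves(series=[[0.5, [0.035, 0.009, -0.03], -0.028], [0.5, [0.051, 0.0126, -0.07], -0.028], [0.5, [0.051, 0.0126, -0.1], -0.028], [0.5, [0.051, 0.0126, -0.1], -0.028]])

```text
time: 3.7
tool_pos: [444.0, -237.6, 150.1]
tcp_rot: [-179.8, 0.2, 15.8]
ft_force: [-0.2, 0.1, 1.1]
finger_gap: 42.7
```

Emit:
apply_moves(series=[[0.5, [0.0027, 0.001, -0.022], 0], [0.5, [0.0027, 0.001, -0.044], 0], [0.5, [0.0027, 0.001, -0.044], 0]], grip_force=40)

```text
time: 4.08
tool_pos: [446.1, -236.7, 106.2]
tcp_rot: [-179.8, 0.2, 15.7]
ft_force: [0.1, 0.4, -0.7]
finger_gap: 42.6
```

Run:
```python
from h import *
for i in range(3):
    s=sense(); print(s['time'],s['tool_pos'],s['tcp_rot'],s['wrist_torque'])
p=snap('wrist','w3.png')
```

```text
4.075 [ 446.05284893 -236.70316231  106.20553059] [-179.77857659    0.22468643   15.72453997] [-0.00101037 -0.02344576 -0.02390221]
4.075 [ 446.05284893 -236.70316231  106.20553059] [-179.77857659    0.22468643   15.72453997] [-0.00101037 -0.02344576 -0.02390221]
4.075 [ 446.05284893 -236.70316231  106.20553059] [-179.77857659    0.22468643   15.72453997] [-0.00101037 -0.02344576 -0.02390221]
```

View pics/w3.png

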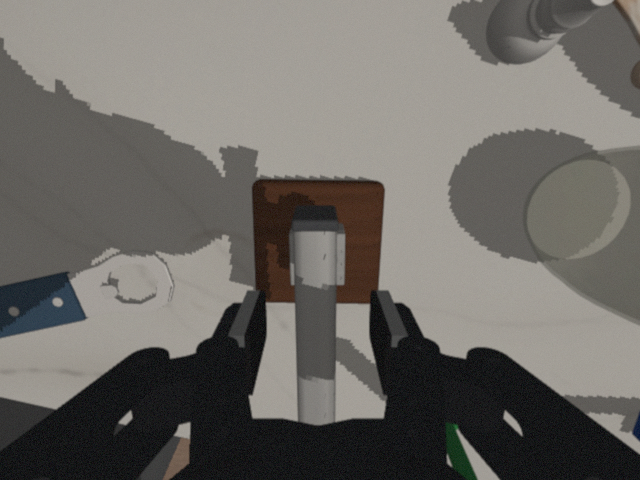

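Emit:
apply_moves(series=[[0, [0, 0, 0], 0], [0, [0, 0, 0], 0], [0, [0, 0, 0], 0], [0, [0, 0, 0], 0]], grip_force=40)

```text
time: 4.62
tool_pos: [447.8, -237.3, 109.4]
tcp_rot: [-179.9, 0.0, 15.7]
ft_force: [-1.0, 3.0, 7.8]
finger_gap: 13.4
```

Emit:
apply_moves(series=[[0, [0, 0, 0.015], 0], [0, [0, 0, 0.03], 0], [0, [0, 0, 0.06], 0], [0, [0, 0, 0.1], 0], [0, [0, 0, 0.13], 0]])

```text
time: 5.25
tool_pos: [448.2, -237.7, 242.6]
tcp_rot: [179.9, -0.1, 15.7]
ft_force: [0.2, -0.1, -2.1]
finger_gap: 13.7
```

Run:
```python
from h import *
s=sense(); print(s['time'],s['tool_pos'],s['tcp_rot'],s['ft_force'],s['wrist_torque'],s['finger_gap'])
p=snap('wrist','w4.png')
```

```text
5.25 [ 448.21104094 -237.68449762  242.58376813] [ 1.79944169e+02 -6.03333010e-02  1.57322307e+01] [ 0.20083871 -0.0772169  -2.07635435] [-0.04720194 -0.10530949  0.07064858] 13.731565950731033
```

View pics/w4.png

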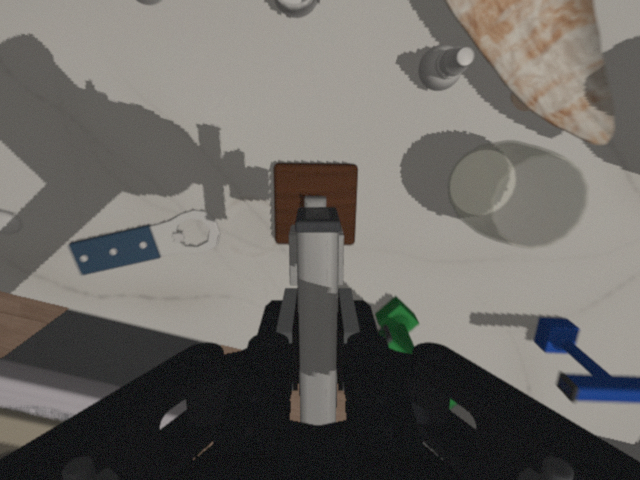

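Emit:
apply_moves(series=[[0, [-0.012, 0.06, 0.01], 0], [0, [-0.024, 0.12, 0.02], 0], [0, [-0.036, 0.18, 0.03], 0], [0, [-0.048, 0.24, 0.04], 0], [0, [-0.06, 0.3, 0.05], 0]])

```text
time: 5.92
tool_pos: [389.0, 63.0, 298.1]
tcp_rot: [179.7, -0.4, 15.7]
ft_force: [1.0, 1.0, -2.1]
finger_gap: 13.3
```

Emit:
apply_moves(series=[[0, [-0.015, 0.05, 0.01], 0], [0, [-0.02, 0.105, 0.01], 0], [0, [-0.02, 0.12, 0.01], 0], [0, [-0.02, 0.12, 0.01], 0]])

```text
time: 6.42
tool_pos: [368.8, 183.4, 308.3]
tcp_rot: [179.6, -0.4, 15.8]
ft_force: [-0.0, -0.7, -3.2]
finger_gap: 13.1
```

Run:
```python
from h import *
s=sense(); print(s['time'],s['tool_pos'],s['tcp_rot'],s['ft_force'],s['wrist_torque'],s['finger_gap'],s['joint_pos'])
p=snap('wrist','w5.png');np.save('w5.npy',dict(p),allow_pickle=True)
for q in ['pot','screw_0','tip_0']:
    for d in spotter.search_frame(p,q): print(q,round(d['p'],2),c2w(p,d['xyz']).round(0),proj(p,c2w(p,d['xyz'])).round(0))
```

```text
6.425 [368.81265085 183.35988859 308.25787282] [179.64520605  -0.37709943  15.82600626] [-0.0275745  -0.68780865 -3.23776959] [-0.0277265  -0.04373157  0.00406526] 13.130002107510906 [ 19.62198847 -23.97615676 106.93605425  -0.38157688  96.68717203
  93.75154839]
pot 0.6 [461. 197.  55.] [[328. 107.]]
pot 0.38 [380. 188. 323.] [[311. 312.]]
screw_0 0.77 [437. 251.  56.] [[268. 115.]]
screw_0 0.71 [512. 215.  56.] [[325.  45.]]
screw_0 0.67 [399. 169.  54.] [[337. 177.]]
screw_0 0.67 [476. 134.  56.] [[395. 110.]]
tip_0 0.97 [515. 216.  55.] [[325.  41.]]
tip_0 0.66 [475. 135.  53.] [[393. 111.]]
tip_0 0.58 [436. 253.  54.] [[266. 116.]]
tip_0 0.22 [387. 189. 327.] [[316. 300.]]
```

View pics/w5.png

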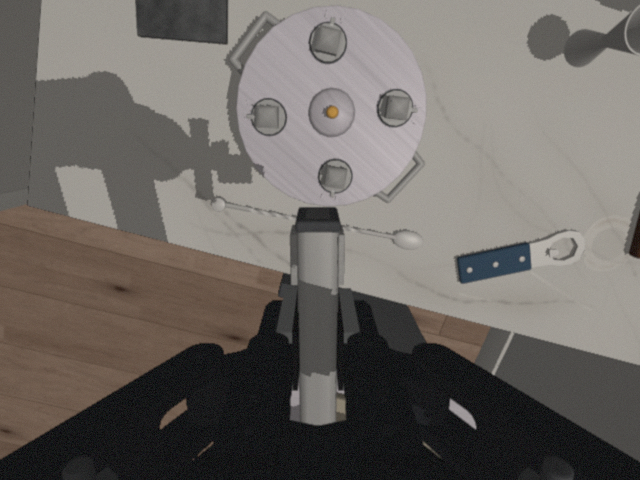

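```bash
cat >> h.py <<'E'
def warp(p,c,half,s,z):
    # metric image, centre c (x,y), up = +x, left=+y
    n=int(2*half*s)
    W=np.array([[c[0]+half,c[1]+half,z],[c[0]+half,c[1]-half,z],[c[0]-half,c[1]-half,z],[c[0]-half,c[1]+half,z]])
    H=cv2.getPerspectiveTransform(proj(p,W).astype(np.float32),np.array([[0,0],[n,0],[n,n],[0,n]],np.float32))
    return cv2.warpPerspective(p['color'],H,(n,n),flags=cv2.INTER_CUBIC)
E
python3 - <<'E'
from h import *
p=np.load('w5.npy',allow_pickle=True).item()
cv2.imwrite('pics/c5.png',warp(p,(456,193),100,3,52))
E
```

```text
(no output)
```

View pics/c5.png

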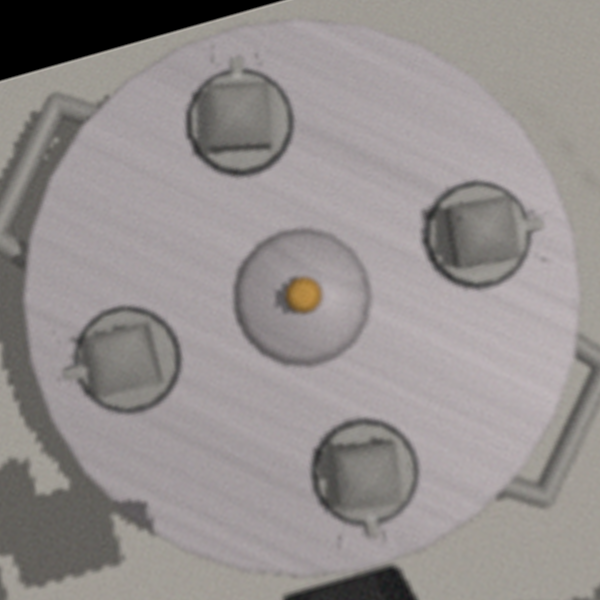

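Emit:
apply_moves(series=[[0, [0.045, 0.01, -0.02], -0.1], [0, [0.09, 0.02, -0.05], -0.21], [0, [0.135, 0.028, -0.09], -0.21], [0, [0.147, 0.0296, -0.128], -0.21], [0, [0.147, 0.0296, -0.128], -0.21]])

```text
time: 7.25
tool_pos: [514.6, 209.0, 175.6]
tcp_rot: [179.5, 0.1, 3.4]
ft_force: [-1.0, 0.1, -1.6]
finger_gap: 13.4
```

Run:
```python
from h import *
s=sense(); print(s['time'],s['tool_pos'],s['tcp_rot'],s['ft_force'],s['wrist_torque'],s['finger_gap'])
p=snap('wrist','w6.png');np.save('w6.npy',dict(p),allow_pickle=True)
s=sense(); print(s['time'],s['tool_pos'],s['tcp_rot'],s['ft_force'],s['wrist_torque'],s['finger_gap'])
```

```text
7.25 [514.63618313 208.966581   175.60928431] [1.79517375e+02 9.92348589e-02 3.40815918e+00] [-0.97527315  0.05681407 -1.61976645] [0.03290543 0.04307629 0.01117667] 13.403075471338662
7.3 [515.51115196 209.66333299 178.52424224] [ 1.79580604e+02 -1.27929151e-01  3.43376271e+00] [ 0.86359303 -0.60541037 -2.09501511] [ 0.00311336 -0.02333051  0.00778229] 13.120600254728839
```

View pics/w6.png

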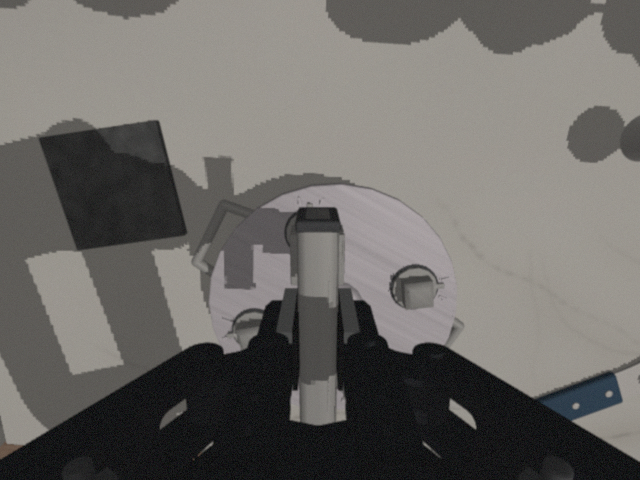

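Run:
```python
from h import *
p=np.load('w6.npy',allow_pickle=True).item()
cv2.imwrite('pics/c6.png',warp(p,(456,193),100,3,52))
print((-Rt(p)[0].T@Rt(p)[1]).round(1))
p=np.load('w5.npy',allow_pickle=True).item()
print((-Rt(p)[0].T@Rt(p)[1]).round(1))
```

```text
[588.8 214.2 307.5]
[439.1 203.7 440.7]
```

View pics/c6.png

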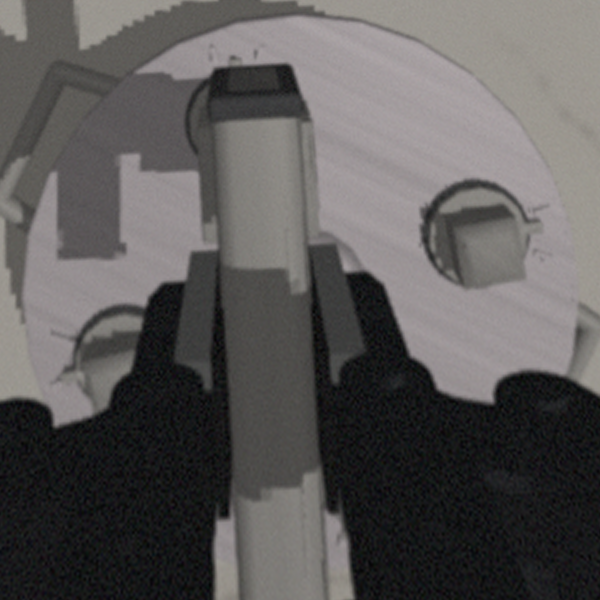

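Emit:
apply_moves(series=[[0, [0.0005, 0.0036, -0.005], 0.006], [0, [0.0005, 0.0036, -0.01], 0.006], [0, [0.0005, 0.0036, -0.01], 0.006]], grip_force=30)

```text
time: 7.68
tool_pos: [515.9, 213.4, 169.1]
tcp_rot: [179.6, -0.2, 3.8]
ft_force: [-0.4, 0.4, -2.1]
finger_gap: 13.6
```

Emit:
apply_moves(series=[[0, [0, 0, -0.006], 0], [0, [0, 0, -0.012], 0], [0, [0, 0, -0.017], 0]])

```text
time: 8.05
tool_pos: [515.7, 213.3, 151.5]
tcp_rot: [179.6, -0.2, 3.8]
ft_force: [0.1, -0.7, -2.3]
finger_gap: 13.2
```

Emit:
apply_moves(series=[[0, [0, 0, -0.003], 0], [0, [0, 0, -0.006], 0], [0, [0, 0, -0.006], 0]])

```text
time: 8.43
tool_pos: [516.3, 213.5, 147.2]
tcp_rot: [179.6, -0.2, 3.8]
ft_force: [-3.0, -0.3, 8.7]
finger_gap: 13.2
```

Run:
```python
from h import *
s=sense(); print(s['time'],s['tool_pos'],s['tcp_rot'],s['ft_force'],s['wrist_torque'],s['finger_gap'])
p=snap('wrist','w7.png')
```

```text
8.425 [516.27560727 213.4977617  147.22496055] [179.59920861  -0.23323982   3.80085902] [-2.97102292 -0.30587992  8.70614914] [-0.29166937  0.92803674  0.02654707] 13.180446757774126
```

View pics/w7.png

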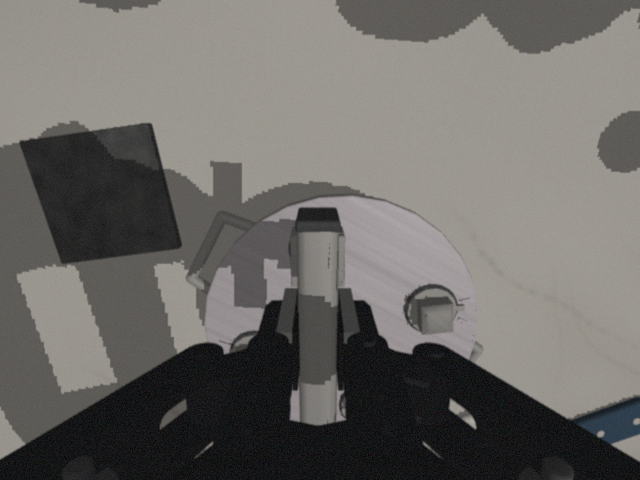

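Emit:
apply_moves(series=[[0, [-0.0005, 0, 0.0015], -0.08], [0, [-0.0005, 0, 0.0015], -0.16], [0, [-0.0005, 0, 0.0015], -0.24], [0, [-0.0005, 0, 0.0015], -0.32], [0, [-0.0005, 0, 0.0015], -0.36]])

```text
time: 9.1
tool_pos: [515.6, 213.7, 148.8]
tcp_rot: [179.6, -0.2, -16.9]
ft_force: [-1.6, 0.5, -0.5]
finger_gap: 13.4
```

Run:
```python
from h import *
s=sense(); print(s['time'],s['tool_pos'],s['tcp_rot'],s['ft_force'],s['wrist_torque'],s['finger_gap'])
```

```text
9.1 [515.57010396 213.69384162 148.75747067] [179.60444604  -0.20439752 -16.92513739] [-1.57729565  0.45683232 -0.52173971] [0.14048151 0.36159204 0.03900805] 13.350346442659875
```

Emit:
apply_moves(series=[[0, [0, -0.0005, 0], -0.06], [0, [0, -0.0005, 0], -0.12], [0, [0, -0.0005, 0], -0.17], [0, [0, -0.0005, 0], -0.17]])

```text
time: 9.6
tool_pos: [515.5, 213.5, 148.8]
tcp_rot: [179.6, -0.2, -26.6]
ft_force: [-1.3, 1.4, -1.2]
finger_gap: 13.4
```

Run:
```python
from h import *
s=sense(); print(s['time'],s['tool_pos'],s['tcp_rot'],s['ft_force'],s['wrist_torque'],s['finger_gap'])
```

```text
9.6 [515.53518682 213.45849187 148.78844912] [179.6218644   -0.19170709 -26.63709888] [-1.25702673  1.39004606 -1.18538051] [0.26079617 0.16888327 0.04683672] 13.419517373538245
```

Emit:
apply_moves(series=[[0, [0, 0, 0.0], 0.08], [0, [0, 0, 0.03], 0.12], [0, [-0.02, -0.01, 0.045], 0.28], [0, [-0.07, -0.025, 0.045], 0.44], [0, [-0.11, -0.04, 0.045], 0.6]])

```text
time: 10.22
tool_pos: [404.3, 173.0, 193.8]
tcp_rot: [179.6, -0.2, 8.1]
ft_force: [-0.5, -0.2, -1.8]
finger_gap: 13.6
```

Emit:
apply_moves(series=[[0, [0, 0, -0.002], 0], [0, [0, 0, -0.002], 0]])

```text
time: 10.48
tool_pos: [404.8, 173.0, 192.1]
tcp_rot: [179.6, -0.3, 8.1]
ft_force: [0.1, 0.1, -2.0]
finger_gap: 13.1
```

Run:
```python
from h import *
p=snap('wrist','w8.png');np.save('w8.npy',dict(p),allow_pickle=True)
s=sense(); print(s['time'],s['tool_pos'],s['tcp_rot'],s['ft_force'],s['wrist_torque'],s['finger_gap'])
cv2.imwrite('pics/c8.png',warp(p,(456,193),100,3,52))
```

```text
10.525 [405.14775545 173.16840708 192.21295751] [179.6196047   -0.27687307   8.08534654] [ 0.68275684 -0.23676668 -2.618722  ] [ 0.00850152 -0.02982812 -0.02048904] 13.489971095481337
```

View pics/c8.png

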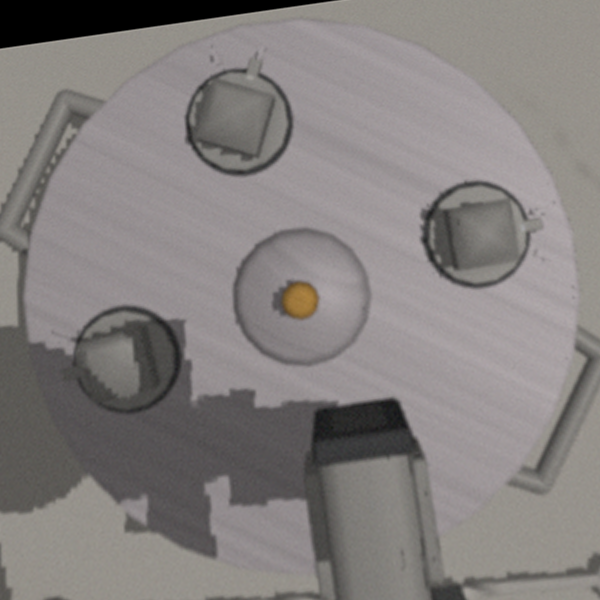

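Run:
```python
from h import *
p=np.load('w8.npy',allow_pickle=True).item()
cv2.imwrite('pics/c8a.png',warp(p,(520.7,210),25,12,54))
```

View pics/c8a.png

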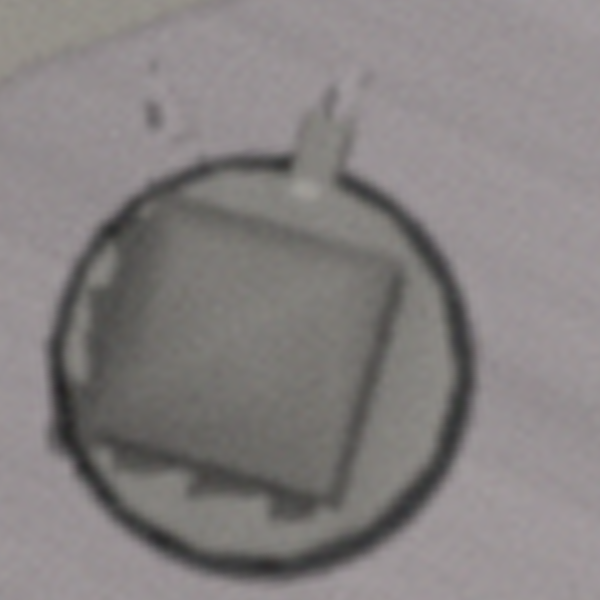

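Emit:
apply_moves(series=[[0, [-0.004, -0.0018, -0.01], 0], [0, [-0.006, -0.0018, -0.025], 0], [0, [-0.006, -0.0018, -0.025], 0]])

```text
time: 10.9
tool_pos: [397.7, 171.0, 164.8]
tcp_rot: [179.6, -0.0, 8.1]
ft_force: [-0.5, -0.1, -1.4]
finger_gap: 13.7
```

Emit:
apply_moves(series=[[0, [0.0012, 0.0003, -0.006], 0], [0, [0.0012, 0.0003, -0.012], 0], [0, [0.0012, 0.0003, -0.017], 0], [0, [0.0012, 0.0003, -0.017], 0]])

```text
time: 11.4
tool_pos: [399.1, 171.3, 147.7]
tcp_rot: [179.6, -0.0, 8.1]
ft_force: [0.7, -0.5, -2.2]
finger_gap: 13.2
```

Emit:
apply_moves(series=[[0, [0, 0, -0.0005], -0.1], [0, [0, 0, -0.0005], -0.22], [0, [0, 0, -0.0005], -0.34], [0, [0, 0, -0.0005], -0.46], [0, [0, 0, -0.0005], -0.58]])

```text
time: 12.02
tool_pos: [399.0, 171.6, 147.3]
tcp_rot: [179.6, -0.0, -25.4]
ft_force: [-0.7, 1.7, -1.2]
finger_gap: 13.1
```

Run:
```python
from h import *
s=sense(); print(s['time'],s['tool_pos'],s['tcp_rot'],s['ft_force'],s['wrist_torque'],s['finger_gap'])
```

```text
12.025 [398.977865   171.58249672 147.34219211] [ 1.79612470e+02 -2.93617779e-02 -2.53674587e+01] [-0.72835261  1.65720692 -1.16438244] [0.2200303  0.25208312 0.04833528] 13.065413752335894
```

Emit:
apply_moves(series=[[0, [0, 0, 0], -0.068], [0, [0, 0, 0], -0.068], [0, [0, 0, 0.002], 0.05], [0, [0, 0, 0.03], 0.1], [0, [0, 0, 0.045], 0.25]])

```text
time: 12.65
tool_pos: [399.5, 171.7, 193.7]
tcp_rot: [179.6, -0.1, -10.7]
ft_force: [0.1, 0.0, -2.1]
finger_gap: 13.4
```

Emit:
apply_moves(series=[[0, [0.02, -0.01, 0], 0.15], [0, [0.06, -0.03, 0], 0.32], [0, [0.0795, -0.0375, 0], 0.43], [0, [0.0795, -0.0375, 0], 0.43]])

```text
time: 13.15
tool_pos: [479.8, 133.5, 193.5]
tcp_rot: [179.6, -0.1, 13.9]
ft_force: [0.0, -0.5, -1.9]
finger_gap: 13.1
```

Run:
```python
from h import *
p=snap('wrist','w9.png');np.save('w9.npy',dict(p),allow_pickle=True)
s=sense(); print(s['time'],s['tool_pos'],s['tcp_rot'],s['ft_force'],s['wrist_torque'],s['finger_gap'])
cv2.imwrite('pics/c9.png',warp(p,(456,193),100,3,52))
```

```text
13.2 [478.89505182 133.96161878 193.38748739] [ 1.79657675e+02 -5.36824796e-02  1.38203879e+01] [-0.04805978  0.42422713 -2.75723655] [-0.01821277  0.05375272 -0.03758314] 13.64393040861617
```

View pics/c9.png

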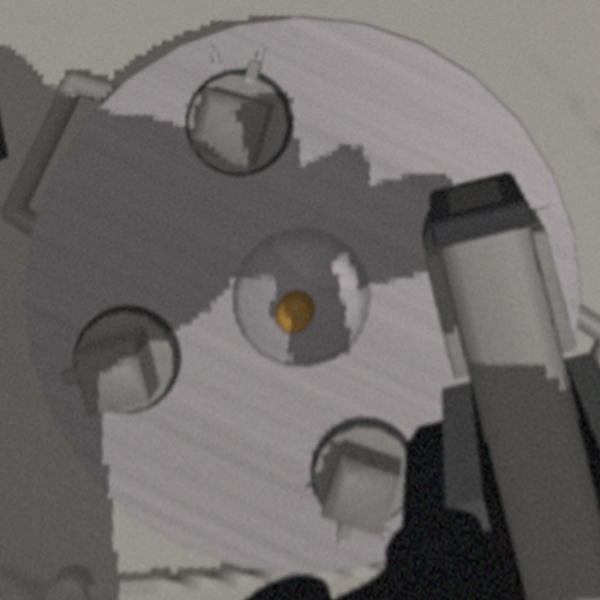

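Emit:
apply_moves(series=[[0, [-0.0007, 0, -0.012], -0.068], [0, [-0.0007, 0, -0.025], -0.068], [0, [-0.0007, 0, -0.028], -0.068]])

```text
time: 13.58
tool_pos: [476.9, 134.1, 164.0]
tcp_rot: [179.7, 0.1, 10.0]
ft_force: [-0.6, -0.5, -2.2]
finger_gap: 13.4
```

Emit:
apply_moves(series=[[0, [0, 0, -0.006], 0], [0, [0, 0, -0.012], 0], [0, [0, 0, -0.0175], 0], [0, [0, 0, -0.0175], 0]])

```text
time: 14.08
tool_pos: [477.6, 134.2, 147.3]
tcp_rot: [179.7, -0.0, 10.0]
ft_force: [-1.3, -0.3, 1.7]
finger_gap: 13.2
```

Emit:
apply_moves(series=[[0, [0.0007, 0, 0.0005], -0.12], [0, [0.0007, 0, 0.0005], -0.26], [0, [0.0007, 0, 0.0005], -0.4], [0, [0.0007, 0, 0.0005], -0.54], [0, [0.0007, 0, 0.0005], -0.62]])

```text
time: 14.7
tool_pos: [478.3, 134.2, 147.8]
tcp_rot: [179.7, -0.0, -25.7]
ft_force: [-1.1, -0.2, -0.3]
finger_gap: 13.4
```

Run:
```python
from h import *
s=sense(); print(s['time'],s['tool_pos'],s['tcp_rot'],s['ft_force'],s['wrist_torque'],s['finger_gap'])
```

```text
14.7 [478.25900254 134.24741149 147.77409132] [ 1.79651190e+02 -1.24296069e-02 -2.57043897e+01] [-1.07664496 -0.17916391 -0.29413925] [-0.03305696  0.2633113   0.07223238] 13.44849081285577
```

Emit:
apply_moves(series=[[0, [0, 0, 0], -0.052], [0, [0, 0, 0], -0.052], [0, [0, 0, 0.002], 0.05], [0, [0, 0, 0.03], 0.1], [0, [0, 0, 0.045], 0.25]])

```text
time: 15.32
tool_pos: [478.7, 134.3, 193.9]
tcp_rot: [179.7, -0.1, -11.1]
ft_force: [-0.3, 0.8, -3.3]
finger_gap: 12.8
```

Emit:
apply_moves(series=[[0, [-0.015, 0.04, 0], 0.15], [0, [-0.03, 0.08, 0], 0.32], [0, [-0.042, 0.1165, 0], 0.42], [0, [-0.042, 0.1165, 0], 0.42]])

```text
time: 15.82
tool_pos: [435.7, 252.8, 193.6]
tcp_rot: [179.7, -0.1, 13.3]
ft_force: [0.1, 0.1, -1.9]
finger_gap: 13.2
```

Run:
```python
from h import *
p=snap('wrist','w10.png');np.save('w10.npy',dict(p),allow_pickle=True)
s=sense(); print(s['time'],s['tool_pos'],s['tcp_rot'],s['ft_force'],s['wrist_torque'],s['finger_gap'])
cv2.imwrite('pics/c10.png',warp(p,(456,193),100,3,52))
```

```text
15.875 [436.22679786 251.52322896 193.5746182 ] [ 1.79661870e+02 -5.45859640e-02  1.31314949e+01] [ 1.31637585 -0.49788467 -2.35903836] [-0.00315277  0.02466025 -0.01236062] 13.398705780252508
```

View pics/c10.png

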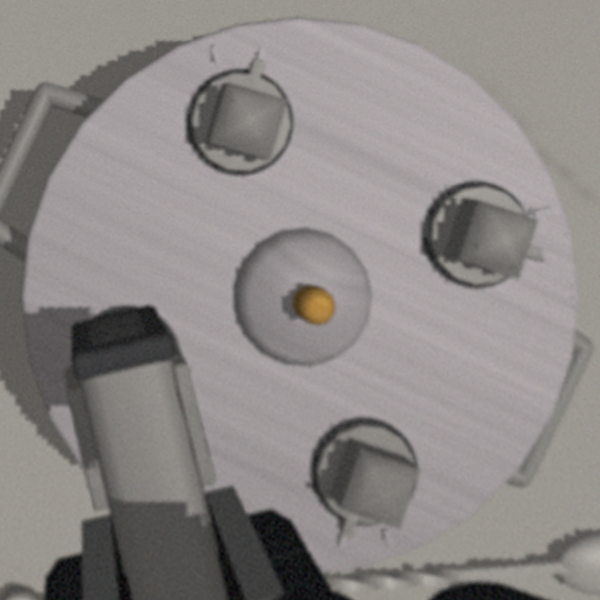

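Emit:
apply_moves(series=[[0, [0, -0.0008, -0.012], 0], [0, [0, -0.0008, -0.025], 0], [0, [0, -0.0008, -0.028], 0]])

```text
time: 16.25
tool_pos: [435.4, 249.6, 163.4]
tcp_rot: [179.6, 0.1, 13.1]
ft_force: [-0.0, -0.2, -2.7]
finger_gap: 13.1
```

Emit:
apply_moves(series=[[0, [0, -0.0003, -0.006], 0], [0, [0, -0.0003, -0.012], 0], [0, [0, -0.0003, -0.0175], 0], [0, [0, -0.0003, -0.0175], 0]])

```text
time: 16.75
tool_pos: [436.0, 249.8, 147.3]
tcp_rot: [179.7, 0.0, 13.1]
ft_force: [-2.7, 1.7, 6.4]
finger_gap: 13.4
```

Emit:
apply_moves(series=[[0, [0.0002, 0.0009, 0.001], -0.14], [0, [0.0002, 0.0009, 0.001], -0.28], [0, [0.0002, 0.0009, 0.001], -0.42], [0, [0.0002, 0.0009, 0.001], -0.56], [0, [0.0002, 0.0009, 0.001], -0.68]])

```text
time: 17.38
tool_pos: [436.5, 250.7, 148.5]
tcp_rot: [179.7, -0.0, -26.1]
ft_force: [0.6, 0.8, 0.5]
finger_gap: 13.4
```

Run:
```python
from h import *
s=sense(); print(s['time'],s['tool_pos'],s['tcp_rot'],s['ft_force'],s['wrist_torque'],s['finger_gap'])
```

```text
17.375 [436.47760735 250.70150655 148.45040388] [ 1.79671512e+02 -1.18738725e-02 -2.61251199e+01] [0.62023067 0.75658952 0.52379125] [0.18223828 0.03107502 0.0604971 ] 13.427155640257439
```

Emit:
apply_moves(series=[[0, [0, 0, 0], -0.045], [0, [0, 0, 0], -0.045], [0, [0, 0, 0.002], 0.05], [0, [0, 0, 0.03], 0.1], [0, [0.005, 0, 0.045], 0.26]])

```text
time: 18.0
tool_pos: [441.8, 250.7, 194.5]
tcp_rot: [179.7, -0.1, -10.9]
ft_force: [0.6, -0.7, -2.8]
finger_gap: 13.2
```

Emit:
apply_moves(series=[[0, [0.015, -0.005, 0], 0.18], [0, [0.03, -0.015, 0], 0.36], [0, [0.045, -0.025, 0], 0.54], [0, [0.06, -0.03, 0], 0.72], [0, [0.074, -0.0375, 0], 0.9]])

```text
time: 18.62
tool_pos: [516.1, 212.7, 194.0]
tcp_rot: [179.7, -0.0, 41.1]
ft_force: [-0.0, -0.9, -2.2]
finger_gap: 13.4
```

Emit:
apply_moves(series=[[0, [0.001, 0, 0], 0.18], [0, [0.001, 0, 0], 0.36], [0, [0.001, 0, 0], 0.54], [0, [0.001, 0, 0], 0.6], [0, [0.001, 0, 0], 0.6]])

```text
time: 19.25
tool_pos: [517.0, 212.5, 193.6]
tcp_rot: [179.7, 0.0, 75.5]
ft_force: [0.3, -0.6, -1.6]
finger_gap: 13.2
```

Run:
```python
from h import *
p=snap('wrist','w11.png');np.save('w11.npy',dict(p),allow_pickle=True)
s=sense(); print(s['time'],s['tool_pos'],s['tcp_rot'],s['ft_force'],s['wrist_torque'],s['finger_gap'])
cv2.imwrite('pics/c11.png',warp(p,(456,193),100,3,52))
```

```text
19.3 [516.98088902 212.53953866 193.62189971] [1.79688110e+02 9.29597524e-03 7.54018915e+01] [-0.35065476  0.84821674 -2.22351602] [ 0.02353425  0.03663487 -0.04096767] 13.690022001068009
```

View pics/c11.png

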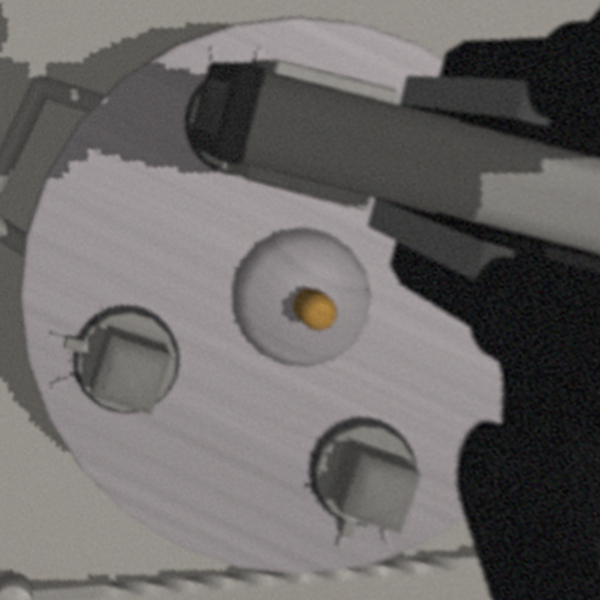

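Emit:
apply_moves(series=[[0, [-0.0013, 0.0007, -0.012], 0], [0, [-0.0013, 0.0007, -0.025], 0], [0, [-0.0013, 0.0007, -0.028], 0]])

```text
time: 19.68
tool_pos: [514.5, 212.9, 163.4]
tcp_rot: [179.8, 0.1, 75.4]
ft_force: [-0.1, 0.4, -2.8]
finger_gap: 13.5
```

Emit:
apply_moves(series=[[0, [0, 0, -0.006], 0], [0, [0, 0, -0.012], 0], [0, [0, 0, -0.0175], 0], [0, [0, 0, -0.0175], 0]])

```text
time: 20.18
tool_pos: [515.5, 213.2, 147.3]
tcp_rot: [179.7, 0.0, 75.4]
ft_force: [0.3, 1.0, 4.5]
finger_gap: 13.1
```

Run:
```python
from h import *
s=sense(); print(s['time'],s['tool_pos'],s['tcp_rot'],s['ft_force'],s['wrist_torque'],s['finger_gap'])
```

```text
20.175 [515.49814274 213.17312589 147.27211313] [1.79715649e+02 3.49647378e-02 7.53946355e+01] [0.32627332 1.02063561 4.45095012] [0.29567849 0.11691175 0.00957455] 13.117858636936703
```

Emit:
apply_moves(series=[[0, [0, 0, 0.001], -0.12], [0, [0, 0, 0.001], -0.24], [0, [0, 0, 0.001], -0.36], [0, [0, 0, 0.001], -0.46], [0, [0, 0, 0.001], -0.5]], grip_force=30)

```text
time: 20.8
tool_pos: [515.5, 213.8, 148.4]
tcp_rot: [179.8, -0.0, 46.6]
ft_force: [-1.0, 2.8, 0.3]
finger_gap: 13.2
```

```bash
cat > s.py <<'E'
from bench import sense
s=sense(); print(s['time'],s['tool_pos'].round(1),s['tcp_rot'].round(2),'F',s['ft_force'].round(1),'T',s['wrist_torque'].round(3),s['finger_gap'].round(2),'j6',s['joint_pos'][5].round(1),'e6',s['joint_efforts'][5].round(3))
E
python3 s.py
```

```text
Traceback (most recent call last):
  File "s.py", line 2, in <module>
    s=sense(); print(s['time'],s['tool_pos'].round(1),s['tcp_rot'].round(2),'F',s['ft_force'].round(1),'T',s['wrist_torque'].round(3),s['finger_gap'].round(2),'j6',s['joint_pos'][5].round(1),'e6',s['joint_efforts'][5].round(3))
                                                                                                                                      ^^^^^^^^^^^^^^^^^^^^^
AttributeError: 'float' object has no attribute 'round'
```

```bash
sed -i "s/s\['finger_gap'\].round(2)/round(s['finger_gap'],2)/" s.py; python3 s.py
```

```text
20.8 [515.5 213.8 148.4] [ 1.7975e+02 -1.0000e-02  4.6640e+01] F [-1.   2.8  0.3] T [0.808 0.156 0.073] 13.17 j6 60.8 e6 -0.061
```

Emit:
apply_moves(series=[[0, [0, -0.0005, 0], -0.03], [0, [0, -0.0005, 0], -0.06]])

```text
time: 21.05
tool_pos: [515.4, 213.6, 148.3]
tcp_rot: [179.8, -0.0, 43.1]
ft_force: [0.3, 3.4, -1.6]
finger_gap: 13.2
```

```bash
python3 s.py
```

```text
21.05 [515.4 213.6 148.3] [ 1.7978e+02 -4.0000e-02  4.3130e+01] F [ 0.3  3.4 -1.6] T [0.963 0.09  0.087] 13.2 j6 64.3 e6 -0.42
```

Emit:
apply_moves(series=[[0, [0, -0.0005, 0], -0.03], [0, [0, -0.0005, 0], -0.06]])

```text
time: 21.3
tool_pos: [515.4, 213.3, 148.4]
tcp_rot: [179.8, -0.1, 39.6]
ft_force: [-0.0, 4.9, -1.0]
finger_gap: 13.5
```

```bash
python3 s.py
```

```text
21.3 [515.4 213.3 148.4] [ 1.7979e+02 -6.0000e-02  3.9590e+01] F [-0.   4.9 -1. ] T [1.122 0.024 0.069] 13.49 j6 67.8 e6 -0.429
```

Emit:
apply_moves(series=[[0, [0, -0.0003, 0], -0.03], [0, [0, -0.0003, 0], -0.05]])

```text
time: 21.55
tool_pos: [515.4, 213.2, 148.4]
tcp_rot: [179.8, -0.1, 36.6]
ft_force: [-0.8, 4.6, -1.2]
finger_gap: 13.5
```

```bash
python3 s.py
```

```text
21.55 [515.4 213.2 148.4] [ 1.798e+02 -7.000e-02  3.664e+01] F [-0.8  4.6 -1.2] T [1.256 0.008 0.046] 13.45 j6 70.7 e6 -0.123
```

Emit:
apply_moves(series=[[0, [0, 0.0008, 0], -0.03], [0, [0, 0.0008, 0], -0.05]])

```text
time: 21.8
tool_pos: [515.5, 213.7, 148.4]
tcp_rot: [179.8, -0.1, 33.7]
ft_force: [0.4, 2.8, -0.8]
finger_gap: 13.2
```

```bash
python3 s.py
```

```text
21.8 [515.5 213.7 148.4] [ 1.7978e+02 -5.0000e-02  3.3680e+01] F [ 0.4  2.8 -0.8] T [ 0.626 -0.001  0.118] 13.16 j6 73.7 e6 -0.122
```

Emit:
apply_moves(series=[[0, [0, 0.0003, 0], -0.03], [0, [0, 0.0003, 0], -0.05]])

```text
time: 22.05
tool_pos: [515.5, 213.8, 148.3]
tcp_rot: [179.8, -0.0, 30.7]
ft_force: [0.8, 1.6, -2.0]
finger_gap: 13.7
```

```bash
python3 s.py
```

```text
22.05 [515.5 213.8 148.3] [ 1.7976e+02 -4.0000e-02  3.0720e+01] F [ 0.8  1.6 -2. ] T [ 0.475 -0.019  0.068] 13.66 j6 76.7 e6 -0.129
```

Emit:
apply_moves(series=[[0, [0, 0, 0], -0.03], [0, [0, 0, 0], -0.05]])

```text
time: 22.3
tool_pos: [515.5, 213.7, 148.3]
tcp_rot: [179.8, -0.0, 27.8]
ft_force: [0.3, 2.5, -1.2]
finger_gap: 13.1
```

```bash
python3 s.py
```

```text
22.3 [515.5 213.7 148.3] [ 1.7975e+02 -4.0000e-02  2.7760e+01] F [ 0.3  2.5 -1.2] T [0.539 0.047 0.063] 13.08 j6 79.7 e6 -0.135
```

Emit:
apply_moves(series=[[0, [0, 0, 0], -0.025], [0, [0, 0, 0], -0.04]])

```text
time: 22.55
tool_pos: [515.5, 213.7, 148.3]
tcp_rot: [179.8, -0.0, 25.4]
ft_force: [1.6, 1.4, -2.3]
finger_gap: 13.0
```

```bash
python3 s.py
```

```text
22.55 [515.5 213.7 148.3] [ 1.7975e+02 -4.0000e-02  2.5410e+01] F [ 1.6  1.4 -2.3] T [ 0.614 -0.054  0.217] 12.96 j6 82.1 e6 0.097
```

Emit:
apply_moves(series=[[0, [0, 0, 0], -0.012]])

```text
time: 22.68
tool_pos: [515.5, 213.7, 148.3]
tcp_rot: [179.7, -0.0, 24.7]
ft_force: [0.0, 1.8, -0.6]
finger_gap: 13.0
```

```bash
python3 s.py
```

```text
22.675 [515.5 213.7 148.3] [ 1.7975e+02 -4.0000e-02  2.4680e+01] F [ 0.   1.8 -0.6] T [ 0.531 -0.065  0.343] 12.99 j6 82.8 e6 0.13
```

Emit:
apply_moves(series=[[0, [0, 0, 0], 0.1], [0, [0, 0, 0.002], 0.16], [0, [0, 0, 0.03], 0.2], [0, [-0.015, -0.005, 0.045], 0.34], [0, [-0.05, -0.02, 0.045], 0.5]])

```text
time: 23.3
tool_pos: [466.7, 193.5, 195.1]
tcp_rot: [179.6, -0.2, 53.6]
ft_force: [-0.2, -0.8, -2.5]
finger_gap: 12.9
```

Emit:
apply_moves(series=[[0, [-0.05, -0.017, 0], 0.16], [0, [-0.066, -0.022, 0], 0.326], [0, [-0.066, -0.022, 0], 0.326]])

```text
time: 23.68
tool_pos: [400.0, 171.0, 195.2]
tcp_rot: [179.6, -0.1, 72.2]
ft_force: [1.1, 0.0, -2.3]
finger_gap: 13.0
```

```bash
python3 s.py
python3 - <<'E'
from h import *
p=snap('wrist','w12.png');np.save('w12.npy',dict(p),allow_pickle=True)
cv2.imwrite('pics/c12.png',warp(p,(456,193),100,3,52))
E
python3 s.py
```

```text
23.675 [400.  171.  195.2] [ 1.7956e+02 -1.3000e-01  7.2190e+01] F [ 1.1  0.  -2.3] T [ 0.046 -0.061  0.01 ] 12.97 j6 34.3 e6 -1.863
23.725 [400.9 171.2 195.4] [ 1.7953e+02 -1.6000e-01  7.2040e+01] F [ 1.2  0.1 -0.5] T [ 0.008 -0.004  0.052] 13.31 j6 34.5 e6 -0.734
```

View pics/c12.png

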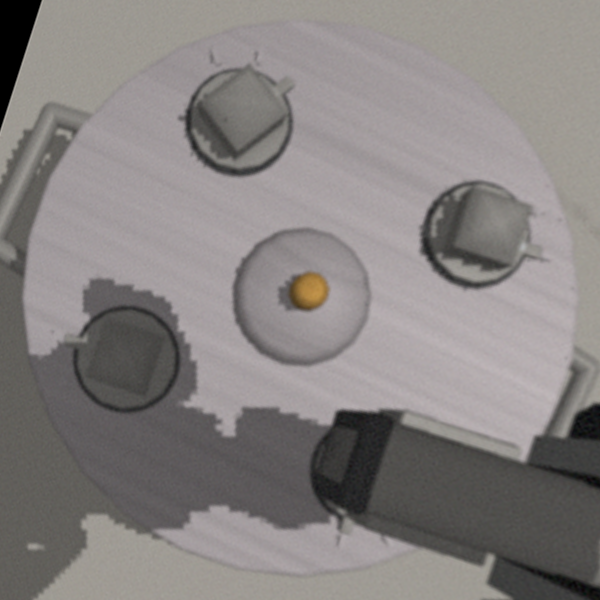

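Emit:
apply_moves(series=[[0, [-0.0013, 0.0003, -0.012], 0], [0, [-0.0013, 0.0003, -0.025], 0], [0, [-0.0013, 0.0003, -0.03], 0]])

```text
time: 24.1
tool_pos: [398.8, 171.3, 163.3]
tcp_rot: [179.7, -0.1, 72.0]
ft_force: [0.1, -0.2, -2.0]
finger_gap: 13.2
```

Emit:
apply_moves(series=[[0, [0.0005, 0, -0.006], 0], [0, [0.0005, 0, -0.012], 0], [0, [0.0005, 0, -0.0165], 0], [0, [0.0005, 0, -0.0165], 0]])

```text
time: 24.6
tool_pos: [399.4, 171.4, 147.3]
tcp_rot: [179.7, -0.1, 72.0]
ft_force: [-2.6, -0.4, 3.2]
finger_gap: 13.3
```

```bash
python3 s.py
```

```text
24.6 [399.4 171.4 147.3] [ 1.7968e+02 -7.0000e-02  7.1990e+01] F [-2.6 -0.4  3.2] T [ 0.018  0.689 -0.007] 13.34 j6 34.6 e6 -0.025
```

Emit:
apply_moves(series=[[0, [-0.0003, 0, 0.001], -0.12], [0, [-0.0003, 0, 0.001], -0.24], [0, [-0.0003, 0, 0.001], -0.36], [0, [-0.0003, 0, 0.001], -0.43], [0, [-0.0003, 0, 0.001], -0.46]])

```text
time: 25.22
tool_pos: [398.6, 171.7, 148.0]
tcp_rot: [179.7, -0.0, 45.6]
ft_force: [-3.6, 2.1, -1.1]
finger_gap: 13.6
```

```bash
python3 s.py
```

```text
25.225 [398.6 171.7 148. ] [ 1.7975e+02 -4.0000e-02  4.5590e+01] F [-3.6  2.1 -1.1] T [0.552 0.894 0.073] 13.58 j6 61.2 e6 0.044
```

Emit:
apply_moves(series=[[0, [0, 0, 0], -0.025], [0, [0, 0, 0], -0.045]])

```text
time: 25.48
tool_pos: [398.5, 171.8, 148.0]
tcp_rot: [179.8, -0.0, 43.0]
ft_force: [-3.0, 1.7, -1.5]
finger_gap: 13.5
```

```bash
python3 s.py
```

```text
25.475 [398.5 171.8 148. ] [ 1.7976e+02 -4.0000e-02  4.2980e+01] F [-3.   1.7 -1.5] T [0.457 0.731 0.05 ] 13.48 j6 63.8 e6 -0.205
```

Emit:
apply_moves(series=[[0, [-0.0003, 0, 0], -0.02], [0, [-0.0003, 0, 0], -0.035]], grip_force=25)

```text
time: 25.72
tool_pos: [398.3, 171.8, 148.0]
tcp_rot: [179.7, -0.1, 40.9]
ft_force: [-1.1, 2.1, -1.7]
finger_gap: 13.3
```

```bash
python3 s.py
```

```text
25.725 [398.3 171.8 148. ] [ 1.7975e+02 -6.0000e-02  4.0920e+01] F [-1.1  2.1 -1.7] T [0.391 0.514 0.051] 13.3 j6 65.8 e6 -0.113
```

Emit:
apply_moves(series=[[0, [0, 0, 0], -0.02], [0, [0, 0, 0], -0.035]])

```text
time: 25.98
tool_pos: [398.3, 171.8, 148.0]
tcp_rot: [179.7, -0.1, 38.8]
ft_force: [-0.9, 2.1, -2.0]
finger_gap: 13.2
```

```bash
python3 s.py
```

```text
25.975 [398.3 171.8 148. ] [ 1.7975e+02 -6.0000e-02  3.8850e+01] F [-0.9  2.1 -2. ] T [0.411 0.521 0.101] 13.19 j6 67.9 e6 -0.112
```

Emit:
apply_moves(series=[[0, [0, 0, 0], -0.02], [0, [0, 0, 0], -0.035]])

```text
time: 26.22
tool_pos: [398.3, 171.8, 148.0]
tcp_rot: [179.7, -0.1, 36.8]
ft_force: [-1.7, 1.8, -2.2]
finger_gap: 13.5
```

```bash
python3 s.py
```

```text
26.225 [398.3 171.8 148. ] [ 1.7975e+02 -6.0000e-02  3.6780e+01] F [-1.7  1.8 -2.2] T [0.442 0.463 0.072] 13.5 j6 70.0 e6 -0.108
```

Emit:
apply_moves(series=[[0, [0, 0, 0], -0.015], [0, [0, 0, 0], -0.025]])

```text
time: 26.48
tool_pos: [398.4, 171.8, 148.0]
tcp_rot: [179.7, -0.1, 35.3]
ft_force: [-2.7, 1.4, -2.3]
finger_gap: 13.7
```

```bash
python3 s.py
```

```text
26.475 [398.4 171.8 148. ] [ 1.7974e+02 -6.0000e-02  3.5310e+01] F [-2.7  1.4 -2.3] T [0.485 0.482 0.099] 13.69 j6 71.5 e6 -0.019
```

Emit:
apply_moves(series=[[0, [0, 0, 0], -0.015], [0, [0, 0, 0], -0.03]])

```text
time: 26.72
tool_pos: [398.4, 171.8, 148.0]
tcp_rot: [179.7, -0.1, 33.5]
ft_force: [-1.6, 1.7, -1.1]
finger_gap: 13.3
```

```bash
python3 s.py
```

```text
26.725 [398.4 171.8 148. ] [ 1.7974e+02 -6.0000e-02  3.3530e+01] F [-1.6  1.7 -1.1] T [0.396 0.474 0.051] 13.33 j6 73.3 e6 -0.17
```

Emit:
apply_moves(series=[[0, [0, 0, 0], -0.02]])

```text
time: 26.85
tool_pos: [398.4, 171.8, 148.0]
tcp_rot: [179.7, -0.1, 32.3]
ft_force: [-2.1, 2.4, -1.5]
finger_gap: 12.9
```

```bash
python3 s.py
```

```text
26.85 [398.4 171.8 148. ] [ 1.7974e+02 -6.0000e-02  3.2310e+01] F [-2.1  2.4 -1.5] T [0.422 0.466 0.084] 12.88 j6 74.5 e6 -0.342
```

Still the running torque; continue.

Emit:
apply_moves(series=[[0, [0, 0, 0], -0.015], [0, [0, 0, 0], -0.03]])

```text
time: 27.1
tool_pos: [398.4, 171.8, 148.0]
tcp_rot: [179.7, -0.1, 30.5]
ft_force: [-2.0, 2.0, -1.0]
finger_gap: 13.6
```

```bash
python3 s.py
```

```text
27.1 [398.4 171.8 148. ] [ 1.7974e+02 -6.0000e-02  3.0530e+01] F [-2.  2. -1.] T [0.451 0.528 0.058] 13.58 j6 76.3 e6 -0.152
```

Emit:
apply_moves(series=[[0, [0, 0, 0], -0.015], [0, [0, 0, 0], -0.03]])

```text
time: 27.35
tool_pos: [398.4, 171.8, 148.0]
tcp_rot: [179.7, -0.1, 28.8]
ft_force: [-2.7, 1.3, -2.9]
finger_gap: 13.6
```

```bash
python3 s.py
```

```text
27.35 [398.4 171.8 148. ] [ 1.7974e+02 -7.0000e-02  2.8760e+01] F [-2.7  1.3 -2.9] T [0.413 0.486 0.17 ] 13.64 j6 78.0 e6 -0.047
```

Emit:
apply_moves(series=[[0, [0, 0, 0], -0.012]])

```text
time: 27.48
tool_pos: [398.4, 171.8, 148.0]
tcp_rot: [179.7, -0.1, 28.0]
ft_force: [-2.2, 1.6, -3.0]
finger_gap: 13.1
```

```bash
python3 s.py
```

```text
27.475 [398.4 171.8 148. ] [ 1.7975e+02 -6.0000e-02  2.8030e+01] F [-2.2  1.6 -3. ] T [0.446 0.516 0.279] 13.13 j6 78.8 e6 0.099
```

Emit:
apply_moves(series=[[0, [0, 0, 0], 0.1], [0, [0, 0, 0.002], 0.16], [0, [0, 0, 0.03], 0.2], [0, [0.01, -0.005, 0.045], 0.34], [0, [0.045, -0.02, 0.045], 0.5]])

```text
time: 28.1
tool_pos: [444.8, 152.2, 195.3]
tcp_rot: [179.5, -0.2, 57.0]
ft_force: [0.4, 1.0, -1.6]
finger_gap: 13.3
```

Emit:
apply_moves(series=[[0, [0.02, -0.01, 0], 0.15], [0, [0.034, -0.0175, 0], 0.264], [0, [0.034, -0.0175, 0], 0.264]])

```text
time: 28.48
tool_pos: [479.8, 133.8, 195.4]
tcp_rot: [179.5, -0.2, 72.0]
ft_force: [-0.6, 0.3, -2.0]
finger_gap: 13.2
```

```bash
python3 s.py
python3 - <<'E'
from h import *
p=snap('wrist','w13.png');np.save('w13.npy',dict(p),allow_pickle=True)
cv2.imwrite('pics/c13.png',warp(p,(456,193),100,3,52))
E
python3 s.py
```

```text
28.475 [479.8 133.8 195.4] [179.49  -0.2   72.02] F [-0.6  0.3 -2. ] T [-0.004  0.055  0.024] 13.25 j6 27.7 e6 -1.504
28.525 [479.  134.2 195.2] [179.54  -0.2   71.95] F [-0.6  0.4 -2.1] T [-0.02   0.023 -0.008] 13.48 j6 27.8 e6 -0.588
```

View pics/c13.png

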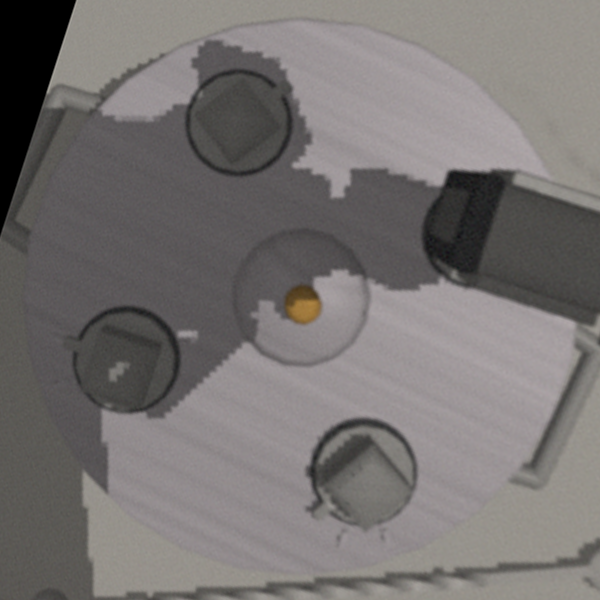

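Emit:
apply_moves(series=[[0, [-0.0005, 0, -0.012], 0], [0, [-0.0005, 0, -0.025], 0], [0, [-0.0005, 0, -0.03], 0]])

```text
time: 28.9
tool_pos: [477.2, 134.3, 163.3]
tcp_rot: [179.7, -0.1, 71.9]
ft_force: [-0.2, 0.4, -2.0]
finger_gap: 13.3
```

Emit:
apply_moves(series=[[0, [0.0005, 0, -0.006], 0], [0, [0.0005, 0, -0.012], 0], [0, [0.0005, 0, -0.0165], 0], [0, [0.0005, 0, -0.0165], 0]])

```text
time: 29.4
tool_pos: [478.3, 134.4, 147.4]
tcp_rot: [179.6, -0.2, 71.9]
ft_force: [-0.4, 0.6, 0.3]
finger_gap: 13.5
```

```bash
python3 s.py
```

```text
29.4 [478.3 134.4 147.4] [ 1.796e+02 -1.700e-01  7.194e+01] F [-0.4  0.6  0.3] T [ 0.036  0.006 -0.031] 13.54 j6 27.9 e6 -0.002
```

Emit:
apply_moves(series=[[0, [0, 0, 0.0005], -0.12], [0, [0, 0, 0.0005], -0.24], [0, [0, 0, 0.0005], -0.36], [0, [0, 0, 0.0005], -0.43], [0, [0, 0, 0.0005], -0.46]], grip_force=28)

```text
time: 30.02
tool_pos: [477.7, 134.5, 147.6]
tcp_rot: [179.7, -0.1, 45.5]
ft_force: [-2.7, 0.4, -0.8]
finger_gap: 13.3
```

```bash
python3 s.py
```

```text
30.025 [477.7 134.5 147.6] [ 1.7966e+02 -1.2000e-01  4.5540e+01] F [-2.7  0.4 -0.8] T [0.265 0.838 0.028] 13.32 j6 54.5 e6 0.044
```

Emit:
apply_moves(series=[[0, [0, 0, 0], -0.015], [0, [0, 0, 0], -0.03]])

```text
time: 30.28
tool_pos: [477.6, 134.6, 147.5]
tcp_rot: [179.7, -0.1, 43.8]
ft_force: [-2.8, 0.3, -0.8]
finger_gap: 13.5
```

```bash
python3 s.py
```

```text
30.275 [477.6 134.6 147.5] [ 1.7967e+02 -1.1000e-01  4.3810e+01] F [-2.8  0.3 -0.8] T [0.206 0.701 0.003] 13.51 j6 56.2 e6 -0.17
```

Emit:
apply_moves(series=[[0, [0, 0, 0], -0.02], [0, [0, 0, 0], -0.035]])

```text
time: 30.52
tool_pos: [477.6, 134.6, 147.5]
tcp_rot: [179.7, -0.1, 41.8]
ft_force: [-2.9, 0.2, -0.8]
finger_gap: 13.2
```

```bash
python3 s.py
```

```text
30.525 [477.6 134.6 147.5] [ 1.7967e+02 -1.1000e-01  4.1760e+01] F [-2.9  0.2 -0.8] T [0.241 0.632 0.102] 13.16 j6 58.3 e6 -0.126
```

Emit:
apply_moves(series=[[0, [0, 0, 0], -0.02], [0, [0, 0, 0], -0.035]])

```text
time: 30.78
tool_pos: [477.6, 134.6, 147.5]
tcp_rot: [179.7, -0.1, 39.7]
ft_force: [-2.6, 1.1, -0.1]
finger_gap: 13.3
```

```bash
python3 s.py
```

```text
30.775 [477.6 134.6 147.5] [ 1.7968e+02 -1.1000e-01  3.9680e+01] F [-2.6  1.1 -0.1] T [0.155 0.702 0.055] 13.33 j6 60.3 e6 -0.112
```

Emit:
apply_moves(series=[[0, [0, 0, 0], -0.02], [0, [0, 0, 0], -0.035]])

```text
time: 31.02
tool_pos: [477.6, 134.6, 147.5]
tcp_rot: [179.7, -0.1, 37.6]
ft_force: [-2.6, 0.7, -0.6]
finger_gap: 13.3
```

```bash
python3 s.py
```

```text
31.025 [477.6 134.6 147.5] [ 1.7967e+02 -1.1000e-01  3.7620e+01] F [-2.6  0.7 -0.6] T [0.21  0.649 0.11 ] 13.34 j6 62.4 e6 -0.108
```

Emit:
apply_moves(series=[[0, [0, 0, 0], -0.02], [0, [0, 0, 0], -0.035]])

```text
time: 31.28
tool_pos: [477.6, 134.6, 147.5]
tcp_rot: [179.7, -0.1, 35.5]
ft_force: [-3.4, 0.4, -1.2]
finger_gap: 13.4
```

```bash
python3 s.py
```

```text
31.275 [477.6 134.6 147.5] [ 1.7967e+02 -1.1000e-01  3.5550e+01] F [-3.4  0.4 -1.2] T [ 0.224  0.631 -0.02 ] 13.4 j6 64.5 e6 -0.108
```

Emit:
apply_moves(series=[[0, [0, 0, 0], -0.02], [0, [0, 0, 0], -0.035]])

```text
time: 31.52
tool_pos: [477.6, 134.6, 147.5]
tcp_rot: [179.7, -0.1, 33.5]
ft_force: [-1.5, 1.4, -0.1]
finger_gap: 13.3
```

```bash
python3 s.py
```

```text
31.525 [477.6 134.6 147.5] [ 1.7967e+02 -1.2000e-01  3.3470e+01] F [-1.5  1.4 -0.1] T [0.204 0.623 0.045] 13.29 j6 66.6 e6 -0.107
```

Emit:
apply_moves(series=[[0, [0, 0, 0], -0.015], [0, [0, 0, 0], -0.03]])

```text
time: 31.78
tool_pos: [477.6, 134.6, 147.5]
tcp_rot: [179.7, -0.1, 31.7]
ft_force: [-2.8, 1.0, -1.1]
finger_gap: 13.4
```

```bash
python3 s.py
```

```text
31.775 [477.6 134.6 147.5] [ 1.7968e+02 -1.1000e-01  3.1710e+01] F [-2.8  1.  -1.1] T [0.21  0.639 0.242] 13.44 j6 68.4 e6 0.034
```

Emit:
apply_moves(series=[[0, [0, 0, 0], -0.008]])

```text
time: 31.9
tool_pos: [477.6, 134.6, 147.5]
tcp_rot: [179.7, -0.1, 31.2]
ft_force: [-2.3, 0.2, -0.6]
finger_gap: 13.4
```

```bash
python3 s.py
```

```text
31.9 [477.6 134.6 147.5] [ 1.7967e+02 -1.1000e-01  3.1220e+01] F [-2.3  0.2 -0.6] T [0.225 0.636 0.343] 13.42 j6 68.8 e6 0.264
```

Emit:
apply_moves(series=[[0, [0, 0, 0], 0.1], [0, [0, 0, 0.002], 0.16], [0, [0, 0, 0.03], 0.2], [0, [-0.01, 0.02, 0.045], 0.34], [0, [-0.02, 0.07, 0.045], 0.5]])

```text
time: 32.52
tool_pos: [459.6, 204.2, 194.8]
tcp_rot: [179.4, -0.3, 59.9]
ft_force: [0.6, 0.7, -2.5]
finger_gap: 13.2
```

Emit:
apply_moves(series=[[0, [-0.015, 0.03, 0], 0.12], [0, [-0.021, 0.045, 0], 0.22], [0, [-0.021, 0.045, 0], 0.22]])

```text
time: 32.9
tool_pos: [438.6, 250.1, 195.0]
tcp_rot: [179.4, -0.3, 72.6]
ft_force: [0.4, -0.8, -1.3]
finger_gap: 13.2
```

```bash
python3 s.py
python3 - <<'E'
from h import *
p=snap('wrist','w14.png');np.save('w14.npy',dict(p),allow_pickle=True)
cv2.imwrite('pics/c14.png',warp(p,(456,193),100,3,52))
E
python3 s.py
```

```text
32.9 [438.6 250.1 195. ] [179.37  -0.32  72.62] F [ 0.4 -0.8 -1.3] T [-0.024  0.015  0.015] 13.19 j6 41.4 e6 -0.72
32.95 [438.9 249.4 194.9] [179.37  -0.29  72.49] F [-0.4 -0.3 -1.7] T [-0.013  0.029  0.014] 13.23 j6 41.5 e6 -0.284
```

View pics/c14.png

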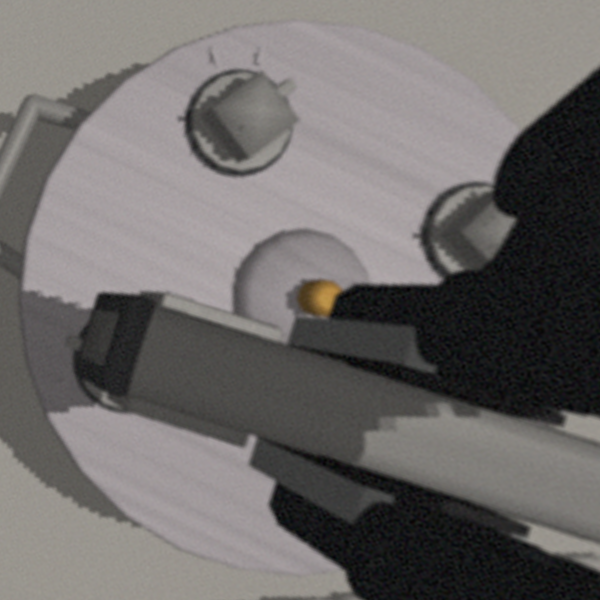

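Emit:
apply_moves(series=[[0, [-0.0023, 0.001, -0.012], 0], [0, [-0.0023, 0.001, -0.025], 0], [0, [-0.0023, 0.001, -0.03], 0]])

```text
time: 33.33
tool_pos: [435.8, 249.5, 162.9]
tcp_rot: [179.5, -0.2, 72.4]
ft_force: [-0.0, -0.3, -2.6]
finger_gap: 13.3
```

Emit:
apply_moves(series=[[0, [0.0005, 0, -0.006], 0], [0, [0.0005, 0, -0.012], 0], [0, [0.0005, 0, -0.0165], 0], [0, [0.0005, 0, -0.0165], 0]])

```text
time: 33.83
tool_pos: [436.5, 249.7, 147.3]
tcp_rot: [179.5, -0.2, 72.4]
ft_force: [-3.7, -0.6, 4.5]
finger_gap: 13.2
```

```bash
python3 s.py
```

```text
33.825 [436.5 249.7 147.3] [179.47  -0.21  72.43] F [-3.7 -0.6  4.5] T [-0.148  1.012 -0.021] 13.21 j6 41.7 e6 -0.011
```

Emit:
apply_moves(series=[[0, [-0.0003, 0.0005, 0.001], -0.12], [0, [-0.0003, 0.0008, 0.001], -0.24], [0, [-0.0003, 0.0008, 0.001], -0.36], [0, [-0.0003, 0.0008, 0.001], -0.43], [0, [-0.0003, 0.0008, 0.001], -0.47]])

```text
time: 34.45
tool_pos: [435.6, 251.0, 148.1]
tcp_rot: [179.5, -0.2, 45.4]
ft_force: [-4.3, 3.0, -0.7]
finger_gap: 13.6
```

```bash
python3 s.py
```

```text
34.45 [435.6 251.  148.1] [179.54  -0.2   45.41] F [-4.3  3.  -0.7] T [0.497 0.794 0.019] 13.59 j6 69.0 e6 -0.314
```

Emit:
apply_moves(series=[[0, [-0.0003, 0, 0], -0.015], [0, [-0.0003, 0, 0], -0.03]])

```text
time: 34.7
tool_pos: [435.3, 251.1, 148.1]
tcp_rot: [179.5, -0.2, 43.7]
ft_force: [-1.6, 1.2, -2.3]
finger_gap: 13.6
```

```bash
python3 s.py
```

```text
34.7 [435.3 251.1 148.1] [179.54  -0.21  43.69] F [-1.6  1.2 -2.3] T [0.465 0.501 0.07 ] 13.62 j6 70.8 e6 -0.145
```

Emit:
apply_moves(series=[[0, [0, 0, 0], -0.02], [0, [0, 0, 0], -0.035]])

```text
time: 34.95
tool_pos: [435.3, 251.2, 148.1]
tcp_rot: [179.5, -0.2, 41.6]
ft_force: [-1.7, 1.1, -1.0]
finger_gap: 13.2
```

```bash
python3 s.py
```

```text
34.95 [435.3 251.2 148.1] [179.55  -0.21  41.63] F [-1.7  1.1 -1. ] T [0.35  0.431 0.111] 13.18 j6 72.9 e6 -0.125
```

Emit:
apply_moves(series=[[0, [0, 0, 0], -0.02], [0, [0, 0, 0], -0.035]])

```text
time: 35.2
tool_pos: [435.3, 251.2, 148.1]
tcp_rot: [179.5, -0.2, 39.6]
ft_force: [-1.0, 1.4, -1.7]
finger_gap: 13.3
```

```bash
python3 s.py
```

```text
35.2 [435.3 251.2 148.1] [179.55  -0.22  39.56] F [-1.   1.4 -1.7] T [0.394 0.454 0.11 ] 13.27 j6 74.9 e6 -0.112
```

Emit:
apply_moves(series=[[0, [0, 0, 0], -0.02], [0, [0, 0, 0], -0.035]])

```text
time: 35.45
tool_pos: [435.3, 251.2, 148.1]
tcp_rot: [179.6, -0.2, 37.5]
ft_force: [-1.9, 1.8, -2.6]
finger_gap: 13.4
```

```bash
python3 s.py
```

```text
35.45 [435.3 251.2 148.1] [179.55  -0.22  37.49] F [-1.9  1.8 -2.6] T [0.381 0.424 0.118] 13.42 j6 77.0 e6 -0.109
```

Emit:
apply_moves(series=[[0, [0, 0, 0], -0.015], [0, [0, 0, 0], -0.03]])

```text
time: 35.7
tool_pos: [435.3, 251.2, 148.1]
tcp_rot: [179.5, -0.2, 35.7]
ft_force: [-1.4, 1.8, -1.1]
finger_gap: 13.3
```

```bash
python3 s.py
```

```text
35.7 [435.3 251.2 148.1] [179.55  -0.22  35.73] F [-1.4  1.8 -1.1] T [0.417 0.434 0.345] 13.28 j6 78.8 e6 0.064
```

Emit:
apply_moves(series=[[0, [0, 0, 0], -0.001]])

```text
time: 35.83
tool_pos: [435.4, 251.2, 148.1]
tcp_rot: [179.5, -0.2, 35.7]
ft_force: [-1.0, 1.4, -2.7]
finger_gap: 13.1
```

```bash
python3 s.py
```

```text
35.825 [435.4 251.2 148.1] [179.55  -0.22  35.66] F [-1.   1.4 -2.7] T [0.384 0.403 0.323] 13.09 j6 78.9 e6 0.413
```

Emit:
apply_moves(series=[[0, [0, 0, 0], 0.1], [0, [0, 0, 0.002], 0.16], [0, [0, 0, 0.03], 0.1], [0, [-0.01, -0.01, 0.06], -0.05], [0, [-0.03, -0.05, 0.1], -0.2]])

```text
time: 36.45
tool_pos: [405.1, 201.0, 248.4]
tcp_rot: [179.5, -0.2, 24.0]
ft_force: [0.7, -0.9, -0.9]
finger_gap: 13.7
```

Emit:
apply_moves(series=[[0, [-0.025, -0.03, 0.03], -0.09], [0, [-0.035, -0.05, 0.04], -0.16], [0, [-0.035, -0.05, 0.04], -0.16]])

```text
time: 36.83
tool_pos: [370.8, 150.0, 290.1]
tcp_rot: [179.5, -0.4, 14.7]
ft_force: [-0.0, 0.4, -2.3]
finger_gap: 13.2
```

```bash
python3 s.py
python3 - <<'E'
from h import *
p=snap('wrist','w15.png');np.save('w15.npy',dict(p),allow_pickle=True)
cv2.imwrite('pics/c15.png',warp(p,(456,193),100,3,52))
E
python3 s.py
```

```text
36.825 [370.8 150.  290.1] [179.46  -0.39  14.7 ] F [-0.   0.4 -2.3] T [-0.003 -0.003  0.007] 13.22 j6 90.4 e6 0.309
36.875 [370.7 150.6 289. ] [179.49  -0.3   14.79] F [ 0.6 -0.1 -2.3] T [0.004 0.063 0.008] 13.17 j6 90.4 e6 0.125
```

View pics/c15.png

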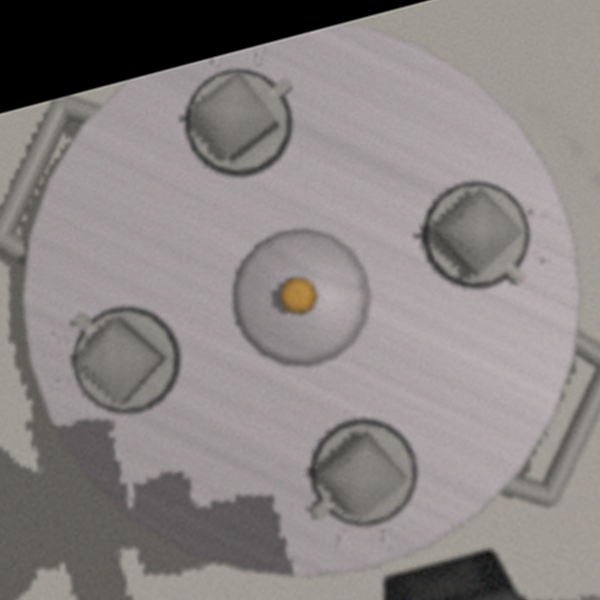

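Emit:
apply_moves(series=[[0, [0.01, -0.05, 0], 0], [0, [0.02, -0.11, 0], 0], [0, [0.03, -0.17, 0], 0], [0, [0.045, -0.23, -0.01], 0], [0, [0.055, -0.29, -0.03], 0]])

```text
time: 37.5
tool_pos: [426.5, -139.9, 259.1]
tcp_rot: [179.4, -0.4, 14.9]
ft_force: [1.0, 0.6, -3.3]
finger_gap: 13.3
```

Emit:
apply_moves(series=[[0, [0.015, -0.05, -0.02], 0], [0, [0.021, -0.098, -0.05], 0], [0, [0.021, -0.098, -0.065], 0], [0, [0.021, -0.098, -0.065], 0]])

```text
time: 38.0
tool_pos: [446.6, -236.7, 191.3]
tcp_rot: [179.7, -0.2, 14.9]
ft_force: [-1.1, 0.8, -2.0]
finger_gap: 13.5
```

```bash
python3 s.py
python3 - <<'E'
from h import *
p=snap('wrist','w16.png');np.save('w16.npy',dict(p),allow_pickle=True)
E
python3 s.py
```

```text
38.0 [ 446.6 -236.7  191.3] [179.68  -0.18  14.9 ] F [-1.1  0.8 -2. ] T [ 0.036 -0.043 -0.009] 13.48 j6 41.4 e6 -0.055
38.05 [ 447.3 -236.7  193. ] [179.56  -0.28  14.94] F [ 0.2  0.5 -1.5] T [-0.008  0.043  0.008] 13.37 j6 41.4 e6 -0.015
```

View pics/w16.png

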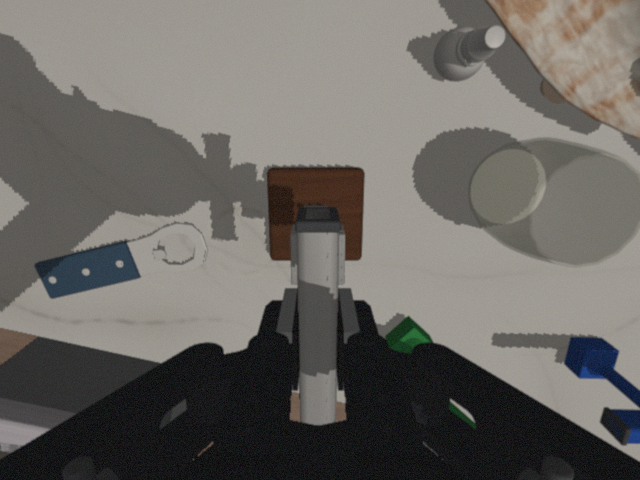

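Emit:
apply_moves(series=[[0, [0, 0, -0.025], 0], [0, [0, 0, -0.05], 0], [0, [0, 0, -0.062], 0], [0, [0, 0, -0.062], 0]])

```text
time: 38.55
tool_pos: [447.5, -235.9, 131.2]
tcp_rot: [179.6, -0.3, 15.0]
ft_force: [-0.2, 0.1, -2.1]
finger_gap: 13.2
```

Emit:
apply_moves(series=[[0, [-0.0006, -0.001, -0.006], 0], [0, [-0.0006, -0.001, -0.012], 0], [0, [-0.0006, -0.001, -0.018], 0], [0, [-0.0006, -0.001, -0.02], 0]])

```text
time: 39.05
tool_pos: [446.5, -236.9, 110.5]
tcp_rot: [179.6, -0.2, 15.0]
ft_force: [-0.8, 0.0, -1.8]
finger_gap: 13.2
```

```bash
python3 s.py
```

```text
39.05 [ 446.5 -236.9  110.5] [179.6   -0.23  15.01] F [-0.8  0.  -1.8] T [ 0.012 -0.005  0.003] 13.23 j6 41.3 e6 0.001
```

Emit:
apply_moves(series=[[0, [0, 0, -0.001], 0], [0, [0, 0, -0.0025], 0], [0, [0, 0, -0.0025], 0]])

```text
time: 39.42
tool_pos: [447.1, -237.2, 109.3]
tcp_rot: [179.6, -0.3, 15.0]
ft_force: [-1.8, 2.3, 7.7]
finger_gap: 13.5
```

```bash
python3 s.py
```

```text
39.425 [ 447.1 -237.2  109.3] [179.55  -0.28  15.01] F [-1.8  2.3  7.7] T [0.679 0.663 0.016] 13.5 j6 41.3 e6 -0.003
```

Seated on the wood. Release gently and withdraw.

Emit:
apply_moves(series=[[0, [0, 0, 0.001], 0], [0.15, [0, 0, 0.001], 0], [0.35, [0, 0, 0.001], 0], [0.5, [0, 0, 0.001], 0], [0.5, [0, 0, 0.001], 0]])

```text
time: 40.05
tool_pos: [447.3, -237.4, 110.6]
tcp_rot: [179.5, -0.3, 15.0]
ft_force: [-0.3, 0.6, -0.3]
finger_gap: 42.6
```

Emit:
apply_moves(series=[[0.5, [0, 0, 0.015], 0], [0.5, [0, 0, 0.05], 0], [0.5, [-0.01, 0, 0.1], 0], [0.5, [-0.04, -0.01, 0.14], 0], [0.5, [-0.06, -0.015, 0.15], 0]])

```text
time: 40.67
tool_pos: [387.8, -253.7, 265.7]
tcp_rot: [179.2, -0.5, 15.0]
ft_force: [0.8, -0.1, 0.6]
finger_gap: 42.7
```

```bash
python3 s.py
python3 - <<'E'
from h import *
p=snap('wrist','w17.png');np.save('w17.npy',dict(p),allow_pickle=True)
p2=snap('side','s17.png')
E
```

```text
40.675 [ 387.8 -253.7  265.7] [179.18  -0.53  15.01] F [ 0.8 -0.1  0.6] T [ 0.025 -0.02   0.066] 42.69 j6 35.5 e6 0.446
```

View pics/w17.png

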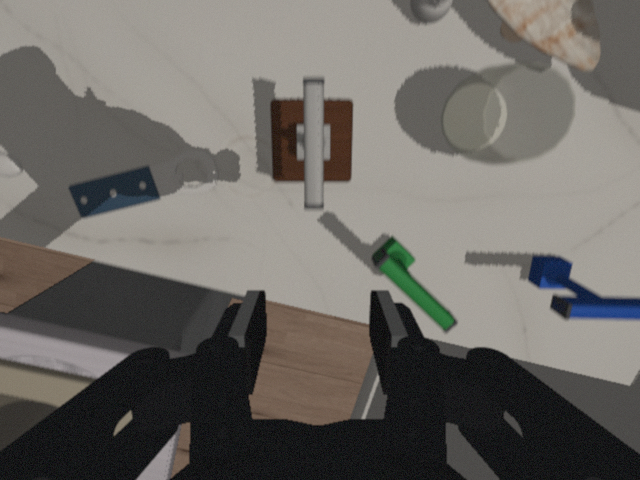

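View pics/s17.png

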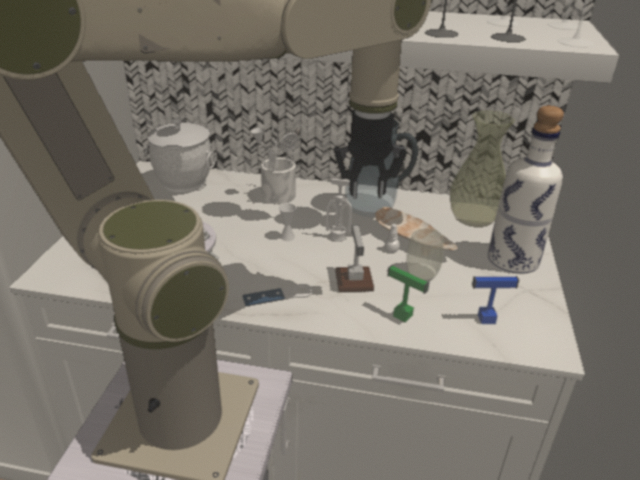

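Emit:
apply_moves(series=[[0.5, [0, 0, 0], 0], [0.5, [0, 0, 0], 0]])

```text
time: 41.02
tool_pos: [387.4, -253.3, 263.6]
tcp_rot: [179.3, -0.4, 14.9]
ft_force: [0.3, 0.2, 0.2]
finger_gap: 42.9
```

```bash
python3 s.py; python3 -c "
from h import *
print(hand_in())"
```

```text
41.025 [ 387.4 -253.3  263.6] [179.3   -0.44  14.94] F [0.3 0.2 0.2] T [ 0.027 -0.017  0.021] 42.85 j6 35.6 e6 0.005
the job is handed in; nothing more can be done
None
```

All four screws are tightened to their stops in two crosswise rounds, the key is back upright on its stand, and the job was handed in at 41 s of the 72 s allowed.

I used the steel key throughout. I went from one screw to its opposite, then to the other pair, in the same order both rounds. I could not tell which screw carries which number, but the crosswise order does not depend on that.

| Screw, in working order | Round 1 pointer (rib at 0.65 rad) | Round 2 end pointer (home 0.95 to 1.29 rad) | Torque at the stop |
|---|---|---|---|
| 1st | about 0.60 rad | 1.27 rad | 0.34 N m |
| 2nd (opposite) | about 0.66 to 0.69 rad | 1.22 rad | 0.28 N m |
| 3rd | about 0.66 rad | 1.15 rad | 0.34 N m |
| 4th (opposite) | about 0.65 rad | 1.06 rad | 0.35 N m |

- **Stops:** Each screw ran at about 0.05 to 0.1 N m and then showed a clear rise. The highest reading was about 0.35 N m, below the 0.5 N m limit. The readings have noise of a few hundredths of a N m.
- **First screw:** It was left slightly short of the half-way rib in round 1, about 0.05 rad by my reading, and I did not correct it.
- **Key and surroundings:** The last wrist and side pictures show the key upright on its stand, and the glass and the wine stopper where they were. I never went near the jigger and did not measure it again at the end. The gripper was open, clear of everything, and reading no force.

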